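Drive the worn switch pin out of a bench sealer's arm

TASK

The worn switch pin has to come out of the raised arm of the bag sealer. First stand the steel pan on the sealer's bed under the pin and let go of it, then push the pin right through and out of the underside of the arm with the punch, so that it drops into the pan. Finish with the pan still standing flat on the bed with the pin in it and the punch back upright in its stand; do not touch the pin with the fingers and leave the bottle, the beaker and the film roll where they are.

Things in the scene. Friction and masses are not known exactly. Their poses are not given: they have to be found in the camera images.
- sealer: Fixed bag sealer: base 330 mm long (own x -140 to +190), 76 wide, flat bed on top 75 mm above the bench. A 36 mm wide arm, hinged between lugs (113 mm high, x = -105), is locked open by a stay (x = -60, y = -24) and rises 35 degrees towards the front; its hand grip tops out at 300 mm, x about +95. Nothing moves. Origin on the bench; x from hinge to front end, z up
- sealer_arm: The sealer's raised arm, fixed, 28 mm thick, with a round 14 mm through-hole square to it. Origin: centre of the hole's mouth on the arm's upper face, 173 mm above the bench. z: the hole's axis, out of the mouth, up and back over the hinge, 35 degrees from vertical; x up along the arm; y level. The hole leaves the underside at z = -28 mm
- pin: Steel pin, 12 mm diameter, 46 long, 40 g, in the arm's hole: flat upper end 3 mm below the mouth, lower end 21 mm out under the arm. Origin: centre of the lower end; z along it to the upper end. A sprung bush holds it with about 6 to 11 N until its upper end is some 19 mm below the mouth; then it is loose and slides out down the hole by itself
- pin_center (a point): the middle of the pin, 23 mm from either end
- catch_spot (a point): point on the bed's upper surface, on its centre line, 10 mm in front of the sealer's origin, at the switch well; the pin drops out lower end first and lands within about 35 mm of it, so a pan centred here catches it
- pan: Loose round steel pan: 92 mm across the rim, 72 across the flat foot, 26 high, wall 3, 130 g, with a straight flat handle 12 mm wide and 8 high, its middle 21 mm above the underside, running along the pan's own -x from the rim out to 133 mm from the centre. Origin: centre of the underside; z up
- stand: Fixed grey tool block 110 x 50 x 70 mm (x, y, z), with three round holes 14 mm across and 64 mm deep in its top at x = -35, 0 and +35 mm; the punch starts in the middle one. Origin: centre of the underside; z up
- punch: Loose push punch, 145 mm long, 120 g: steel shank 8 mm diameter, 60 long, below a round wooden handle 21 mm diameter, 85 long. Origin: centre of the shank's flat tip; z from tip to handle. In the stand it hangs upright by the lower end of its handle, tip 10 mm above the bench
- bottle: bystander: glass bottle with blue cap, 70 mm across, 145 mm high; origin under its centre
- beaker: bystander: open glass beaker, 68 mm across, 90 mm high; origin under its centre
- film_roll: bystander: pale blue roll of film standing on end, 96 mm across, 110 mm high; origin under its centre

How it is judged:
On the way, in this order (a step that is already met when the one before it is completed fails the run):
1. the pan stands on the bed under the pin, let go, with the pin still in the arm (horizontal distance between pan and catch_spot below 0.03 m and height (world z) of pan between 0.07 and 0.082 m and angle between pan's own z axis and vertical below 0.1 rad and contact force between the fingers and pan below 0.1 N and distance of pin from where it was at the start of the episode below 0.004 m), for 0.2 s.
2. the punch, in the hole, pushes the pin down through the arm (z of punch in the frame of sealer_arm between -0.06 and -0.008 m and x of punch in the frame of sealer_arm between -0.006 and 0.006 m and y of punch in the frame of sealer_arm between -0.006 and 0.006 m and contact force between punch and pin above 0.5 N and z of pin in the frame of sealer_arm below -0.053 m), for 0.05 s.
3. the pin has dropped into the pan (horizontal distance between pin_center and pan below 0.042 m and z of pin_center in the frame of pan between 0 and 0.026 m), for 0.2 s.
At the end, for the whole second after the job is handed in: The pin rests inside the pan (middle within 42 mm of its centre line, below the rim); the pan stands flat (6 degrees) on the bed within 35 mm of the catch spot; the punch hangs upright (9 degrees) in a hole of the stand, handle down to within 6 mm; all at rest (all of step 3 and horizontal distance between pan and catch_spot below 0.035 m and height (world z) of pan between 0.07 and 0.082 m and angle between pan's own z axis and vertical below 0.1 rad and linear speed of pin below 0.03 m/s and linear speed of each of pan, punch below 0.02 m/s and x of punch in the frame of stand between -0.045 and 0.045 m and y of punch in the frame of stand between -0.01 and 0.01 m and z of punch in the frame of stand below 0.016 m and angle between punch's own z axis and vertical below 0.15 rad); the robot touches nothing.
It fails at once if the fingers touch the pin (contact force between the fingers and pin above 0.3 N).
It fails at once if the pin falls beside the sealer's bed (height (world z) of pin_center below 0.06 m).
It fails at once if the bottle is moved (distance of bottle from where it was at the start of the episode above 0.02 m).
It fails at once if the beaker is moved (distance of beaker from where it was at the start of the episode above 0.02 m).
It fails at once if the film roll is moved (distance of film_roll from where it was at the start of the episode above 0.02 m).
It also fails if it takes over 72 s, if anything falls off the work surface, if the arm or the gripper's body presses on something with over 40 N, if the wrist force passes 120 N, or if a joint passes its speed limit or range.

ROBOT

A 7-joint arm with a two-finger parallel gripper is mounted at the origin on the work surface. World frame = base frame: x ahead of the robot, y to its left, z up, the work surface at z = 0. Lengths are in m, angles in rad, forces in N, time in s.
With the tool pointing down it reaches from about 0.35 to 0.9 m from the base axis. Payload 8.1 kg.
Tool frame: the origin (TCP) lies between the finger pads; the fingertips stand 19 mm ahead of it and the grasp point (between the pads) is the TCP; y points along the fingers, x is the direction in which the jaws open and shut, and the axes are right-handed (so a half turn about y gives the same grasp; the last joint's range is limited). The gripper opens to 92 mm and grips with 3 to 60 N. Pads are 19 mm wide; open, the fingers measure 130 mm over their backs; the gripper's body (75 mm by 190 mm) begins 47 mm behind the grasp point.
Start: joints at [1.004, 0.434, 0.025, 1.573, -0.012, 1.134, -0.075], TCP at [0.28, -0.559, 0.217] pointing down, gripper open.
Joint ranges: [-2.62, 2.62], [-0.44, 2.09], [-1.27, 1.32], [0.08, 2.57], [-1.32, 4.46], [0.12, 2], [-2.74, 2.74]. Speed limits (rad/s): [2.22, 2.22, 3.01, 3.01, 3.14, 3.14, 3.14].

INTERFACE

Orientations are given as a rotation vector (axis times angle).
In Python, from cell import arm gives the robot as it stands.
- The arm moves only by the tool move_arm, never from a script. Its argument "series" is a list of rows, each an object of numbers: "x", "y", "z": the shift along the tool's x, y, z in cm; "rx", "ry", "rz": the turn, a rotation vector about the tool's x, y, z in rad. In form: [{"x": .., "y": .., "z": .., "rx": .., "ry": .., "rz": ..}, ...]. A call has 1 to 12 rows; each row shifts and turns the pose as measured when the row begins, along the tool's axes as they then stand; what a row does not reach is not made up. A row lasts 1/8 s, in which the tool goes at most 62.5 mm and 10.7 degrees, less where a joint would pass 70% of its speed; a pose out of reach is approached as far as the arm can. A call is refused whole if a number of a shift passes 6.25 or a number of a turn 0.188, either way. A call with a gripper value outside its range is refused whole. "jaw" is the finger opening in cm, from 0 to 9.18, set as the call begins (left out, the last holds). The fingers move at their own pace and stop on an object; "newtons" is the grip in N (left out, the last holds). Time passes only in rows, so rows that do not move let the fingers close. It gives the time, the measured TCP pose, the force and the opening at its end, in the units of the state.
- arm.observe(): the state, without advancing time (a new reading comes with each control period).
- arm.get_image(name): name is "side" or "top"; returns the picture (384x512x3 uint8, blue, green, red); there is no depth.
- arm.camera_params(name): a dict with "K" (3x3 intrinsics, pixels), "k1" (the pictures are not rectified: a ray, as slopes to the right and down, at radius r is drawn at 1 + k1 r^2 times it, then the intrinsics apply), "R" (3x3) and "t" (3): a world point X has camera coordinates R X + t. Camera axes: x right, y down, z forward; pixel columns grow to the right and rows downward; lengths in m; the calibration is good to about 2 mm. A picture is of the moment at which its call begins. camera_params takes no time and is no camera call.
- arm.sign_off(): hands the job in, once; it reports no verdict.
The state is a dict: "clock": time; "joints": joint angles; "dq": joint speeds; "joint_efforts": joint torques, N m; "position": TCP position; "ee_rot": TCP orientation; "force": force on the tool from outside, world axes, zero at the start; "ft_torque": the same for the moment, N m; "width": opening from 0.0 (shut) to 1.0 (fully open).
Only numpy, scipy, OpenCV 4.12 (cv2) and the standard library are available. Lean on these libraries where they do the work, as an engineer would, in place of code of your own. Each camera call takes 0.05 s, during which the arm holds its last target.

## Working session

There is one attempt and no reset: what is moved stays moved. The work goes in short steps, Python scripts to look and compute and a tool call to move; the robot and the scene stay as the last step left them, time stands still between calls to the robot, and variables do not carry over. Pictures are saved under pics/ and viewed, and the job is handed in when it is done.

Besides the shell and the picture viewer there is one more tool, called after "Emit:" as name(argument=value, ...) on one line, values as JSON. move_arm: Moves the arm, as the interface text tells. Its arguments: {"type":"object","properties":{"series":{"type":"array","items":{"type":"object","properties":{"x":{"type":"number"},"y":{"type":"number"},"z":{"type":"number"},"rx":{"type":"number"},"ry":{"type":"number"},"rz":{"type":"number"}}}},"jaw":{"type":"number"},"newtons":{"type":"number"}},"required":["series"]}

```bash
ls -la; mkdir -p pics
python3 - <<'E'
from cell import arm
import cv2
print(arm.observe())
for n in("side","top"):
    im=arm.get_image(n); cv2.imwrite(f"pics/{n}0.png",im); print(n,arm.camera_params(n))
E
```

```text
total 12
drwxr-xr-x  3 agent agent 4096 Dec  7 04:00 .
drwxr-xr-x 23 root  root  4096 Dec  7 04:00 ..
drwxr-xr-x  2 agent agent 4096 Dec  7 04:00 pics
{'clock': 0.0, 'joints': array([ 1.00443865,  0.43524704,  0.02494421,  1.57412247, -0.01157087,
        1.13397468, -0.07512371]), 'dq': array([ 0.00060918,  0.00038656,  0.00165006,  0.00162484, -0.00035042,
       -0.00035416,  0.00012377]), 'joint_efforts': array([-5.50612799e-05, -6.67850089e+01,  9.85030755e-01, -3.14458501e+01,
       -6.06072438e-02,  4.27374418e-02,  1.46902403e-04]), 'position': array([ 0.27928324, -0.55853087,  0.21591989]), 'ee_rot': array([-1.39286224,  0.86232322, -0.85995674]), 'force': array([0.64814702, 0.77160662, 0.45096989]), 'ft_torque': array([-0.05083618, -0.00054082, -0.06922042]), 'width': 1.0020710143064757}
side {'K': array([[451.86598796,   0.        , 256.10230183],
       [  0.        , 451.86598796, 189.37844556],
       [  0.        ,   0.        ,   1.        ]]), 'k1': -0.0303797678522728, 'R': array([[-0.85990192, -0.51027915,  0.01356055],
       [-0.25850717,  0.41241149, -0.87355069],
       [ 0.44016217, -0.75467341, -0.48654425]]), 't': array([0.47482597, 0.29925943, 1.06843763])}
top {'K': array([[401.32559809,   0.        , 256.68011382],
       [  0.        , 401.32559809, 189.67614123],
       [  0.        ,   0.        ,   1.        ]]), 'k1': -0.10667763274369774, 'R': array([[-0.02667546, -0.99963383,  0.00454095],
       [-0.99716332,  0.02628915, -0.07052796],
       [ 0.07038276, -0.00640944, -0.99749947]]), 't': array([-0.04359771,  0.60799927,  1.32870857])}
```

View pics/side0.png

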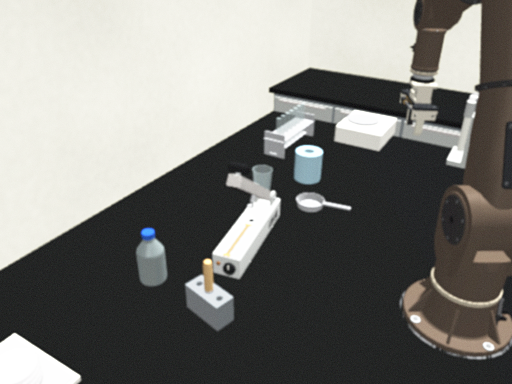

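View pics/top0.png

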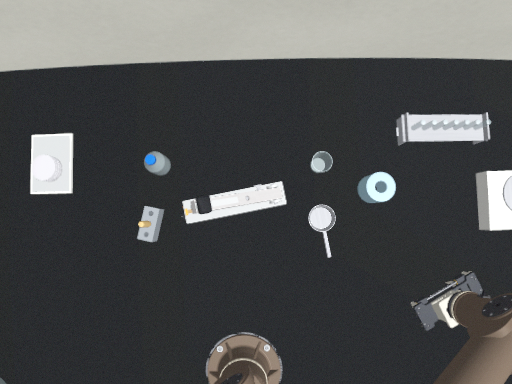

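Run:
```python
import cv2
im=cv2.imread('pics/top0.png'); cv2.imwrite('pics/top0a.png',cv2.resize(im[100:320,30:310],(784,616),interpolation=cv2.INTER_CUBIC)[:600])
im=cv2.imread('pics/side0.png'); cv2.imwrite('pics/side0a.png',cv2.resize(im[60:285,150:450],(800,600),interpolation=cv2.INTER_CUBIC))
```

```text
(no output)
```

View pics/side0a.png

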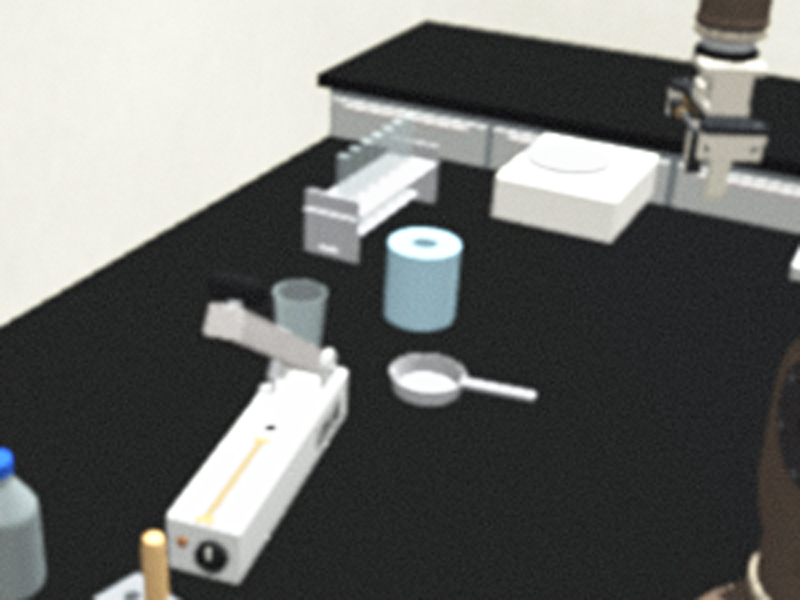

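View pics/top0a.png

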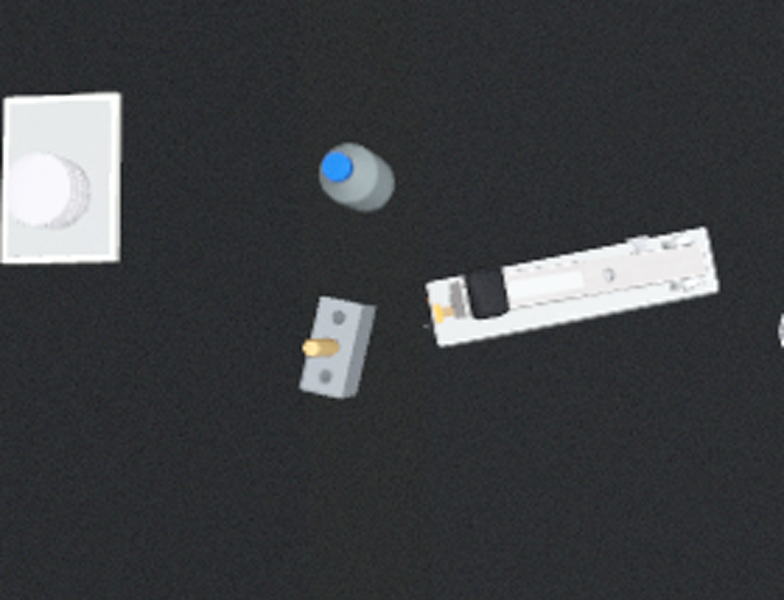

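```bash
cat > h.py <<'E'
import numpy as np, cv2
from scipy.spatial.transform import Rotation as Rot
from scipy.optimize import least_squares
from cell import arm
P={n:arm.camera_params(n) for n in("side","top")}
def proj(n,X):
    p=P[n]; c=np.atleast_2d(X)@p['R'].T+p['t']; s=c[:,:2]/c[:,2:]
    s=s*(1+p['k1']*(s**2).sum(1,keepdims=True)); return s*p['K'][0,0]+p['K'][:2,2]
def ray(n,uv):
    p=P[n]; d=(np.atleast_2d(uv)-p['K'][:2,2])/p['K'][0,0]; s=d.copy()
    for _ in range(20): s=d/(1+p['k1']*(s**2).sum(1,keepdims=True))
    v=np.c_[s,np.ones(len(s))]@p['R']; return -p['R'].T@p['t'],v
def back(n,uv,z):
    C,v=ray(n,uv); return C+v*((z-C[2])/v[:,2:])
def crop(src,x0,y0,x1,y1,s,out):
    im=cv2.imread(src) if isinstance(src,str) else src
    cv2.imwrite(out,cv2.resize(im[y0:y1,x0:x1],None,fx=s,fy=s,interpolation=cv2.INTER_CUBIC))
def Rz(a): return np.array([[np.cos(a),-np.sin(a),0],[np.sin(a),np.cos(a),0],[0,0,1]])
E
python3 - <<'E'
from h import *
for n in P: print(n,-P[n]['R'].T@P[n]['t'])
crop('pics/top0.png',175,170,295,235,6.5,'pics/t_seal.png')
crop('pics/top0.png',130,195,170,250,10,'pics/t_stand.png')
crop('pics/top0.png',300,195,350,265,8,'pics/t_pan.png')
crop('pics/side0.png',205,150,295,280,4.5,'pics/s_seal.png')
crop('pics/side0.png',180,250,240,330,7,'pics/s_stand.png')
crop('pics/side0.png',290,185,360,220,10,'pics/s_pan.png')
print(back('top',[[182.9,201.1],[186.4,223.6],[286.4,203.9],[282.1,181.8]],.075), back('top',[247.5,197.9],.173))
E
```

```text
side [0.01537863 0.92519723 0.77482156]
top [ 0.5115934  -0.05104926  1.36846501]
[[ 0.57212508  0.18014273  0.075     ]
 [ 0.49927975  0.16995283  0.075     ]
 [ 0.55434226 -0.15398871  0.075     ]
 [ 0.62624755 -0.14232449  0.075     ]] [[ 0.57209049 -0.03070972  0.173     ]]
```

View pics/t_seal.png

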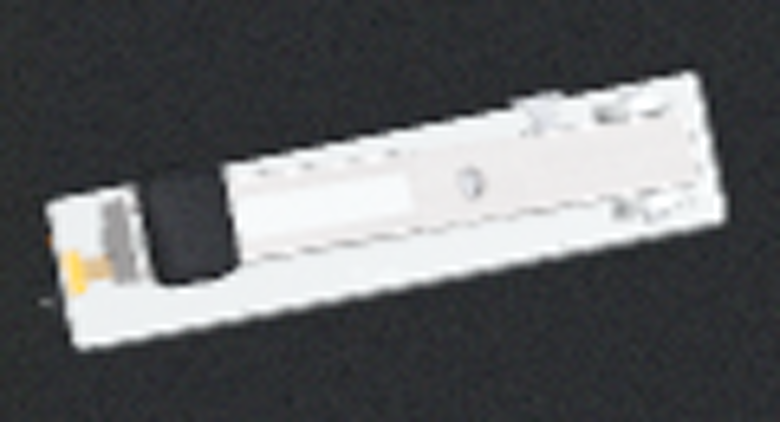

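View pics/t_stand.png

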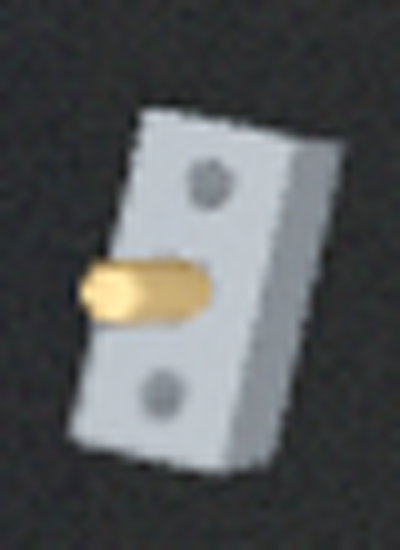

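View pics/t_pan.png

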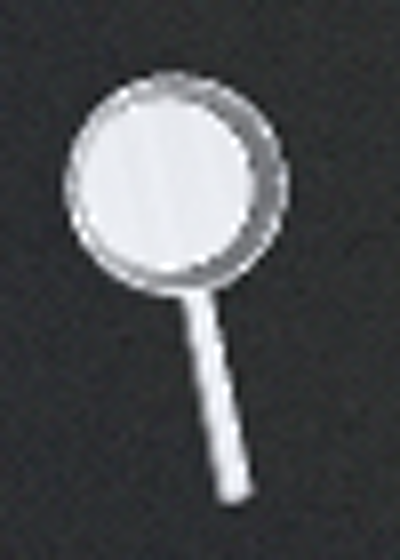

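View pics/s_seal.png

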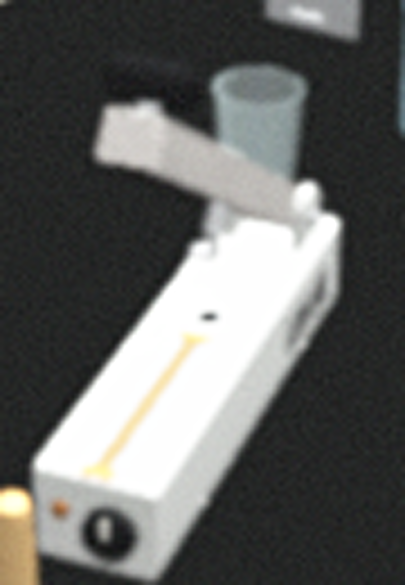

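View pics/s_stand.png

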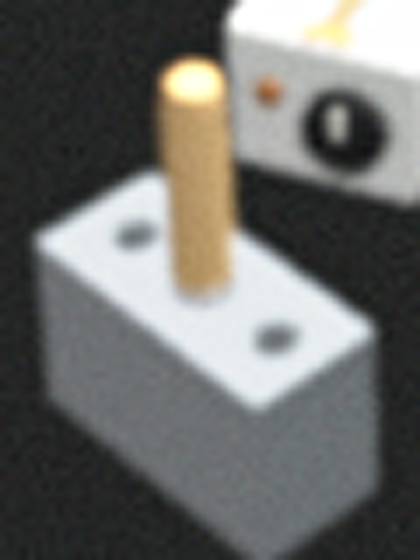

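View pics/s_pan.png

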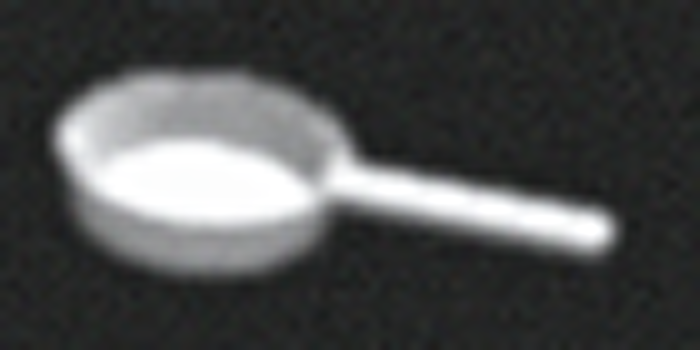

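```bash
cat > fit.py <<'E'
from h import *
def px(c,s,x0,y0): return (np.array(c,float)+.5)/s-.5+[x0,y0]
def fit(obs,x0,nm):
    # obs: list (cam, px, local xyz)
    def r(q):
        o=[]
        for n,u,l in obs: o.append(proj(n,Rz(q[2])@np.array(l)+[q[0],q[1],0])[0]-u)
        return np.ravel(o)
    s=least_squares(r,x0,loss='soft_l1'); print(nm,s.x.round(4),'yawdeg',np.degrees(s.x[2]).round(2)); print(r(s.x).reshape(-1,2).round(2).tolist()); return s.x
T=lambda c:px(c,6.5,175,170); S=lambda c:px(c,4.5,205,150)
sealT=[('top',T((46,203)),(.19,-.038,.075)),('top',T((77,349)),(.19,.038,.075)),('top',T((727,221)),(-.14,.038,.075)),('top',T((692,72)),(-.14,-.038,.075))]
sealS=[('side',S((36,465)),(.19,-.038,.075)),('side',S((157,497)),(.19,.038,.075)),('side',S((341,220)),(-.14,.038,.075)),('side',S((158,580)),(.19,.038,0)),('side',S((42,552)),(.19,-.038,0))]
a=fit(sealT,[.56,0,1.7],'sealT'); a=fit(sealS,[.56,0,1.7],'sealS'); q=fit(sealT+sealS,[.56,0,1.7],'seal')
hole=back('top',T((471,184)),.173)[0]; loc=Rz(q[2]).T@(hole-[q[0],q[1],0]); print('hole',hole,'in sealer',loc)
T=lambda c:px(c,10,130,195); S=lambda c:px(c,7,180,250)
st=[('top',T((147,110)),(.055,.025,.07)),('top',T((295,140)),(.055,-.025,.07)),('top',T((225,470)),(-.055,-.025,.07)),('top',T((70,438)),(-.055,.025,.07)),('top',T((210,184)),(.035,0,.07)),('top',T((162,395)),(-.035,0,.07))]
# camera: image up=+x world
ss=[('side',S((35,240)),(.055,.025,.07)),('side',S((260,410)),(-.055,.025,.07)),('side',S((378,330)),(-.055,-.025,.07)),('side',S((155,172)),(.055,-.025,.07)),('side',S((134,236)),(.035,0,.07)),('side',S((277,338)),(-.035,0,.07)),('side',S((50,400)),(.055,.025,0)),('side',S((378,490)),(-.055,-.025,0))]
fit(st,[.5,.28,0],'standT');fit(ss,[.5,.28,0],'standS');q=fit(st+ss,[.5,.28,0],'stand')
T=lambda c:px(c,8,300,195); S=lambda c:px(c,10,290,185)
# pan rim ellipse extremes in top view ~circle centre
c=back('top',T((177,183)),.026)[0]; e=back('top',T((236,502)),.025)[0]; print('pan top',c,e,np.linalg.norm(e-c), np.degrees(np.arctan2(*(c-e)[:2][::-1])))
c2=back('side',S((203,137)),.026)[0]; e=back('side',S((612,230)),.021)[0]; print('pan side',c2,e,np.linalg.norm(e-c2))
for nm,n,u in(('bottle','top',(157,163)),('beaker','top',(321,165)),('roll','top',(379,187))): print(nm,back(n,u,.05))
from scipy.spatial.transform import Rotation as Rot
o=arm.observe(); print(Rot.from_rotvec(o['ee_rot']).as_matrix().round(3))
E
python3 fit.py
```

```text
sealT [ 0.569  -0.0094  1.7433] yawdeg 99.88
[[-0.03, -0.21], [-0.42, 0.44], [-0.07, -0.07], [0.56, -0.14]]
sealS [ 0.5718 -0.0135  1.7452] yawdeg 100.0
[[-0.33, -1.08], [0.37, -1.34], [0.32, -1.31], [0.27, 3.42], [-0.68, 2.56]]
seal [ 0.5694 -0.0103  1.7437] yawdeg 99.9
[[0.23, -0.32], [-0.15, 0.32], [0.19, -0.23], [0.81, -0.3], [-0.43, -0.17], [0.33, -0.36], [0.55, -0.63], [0.24, 4.44], [-0.78, 3.5]]
hole [ 0.57217266 -0.02933505  0.173     ] in sealer [-0.01925057  0.00059573  0.173     ]
standT [ 0.5025  0.2964 -0.2341] yawdeg -13.42
[[0.07, -0.23], [0.05, -0.02], [-0.27, 0.18], [0.43, 0.08], [-0.2, -0.01], [-0.06, -0.01]]
standS [ 0.5027  0.2976 -0.2288] yawdeg -13.11
[[0.41, 0.37], [-0.05, -0.14], [-0.3, 0.01], [-0.22, 0.18], [0.12, -0.1], [-0.13, 0.01], [0.16, -0.08], [0.05, -0.12]]
stand [ 0.5027  0.2972 -0.2309] yawdeg -13.23
[[-0.21, -0.28], [-0.23, -0.12], [-0.44, 0.1], [0.25, 0.05], [-0.46, -0.08], [-0.26, -0.07], [0.54, 0.23], [-0.01, -0.24], [-0.23, -0.06], [-0.08, 0.07], [0.24, -0.21], [-0.05, -0.09], [0.28, -0.21], [0.12, -0.2]]
pan top [ 0.50735672 -0.27493509  0.026     ] [ 0.37356428 -0.29537954  0.025     ] 0.13534915222036228 8.688000698639675
pan side [ 0.51165734 -0.2788136   0.026     ] [ 0.37768634 -0.30255198  0.021     ] 0.1361496875073479
bottle [[0.70236986 0.26984827 0.05      ]]
beaker [[ 0.68111558 -0.27523889  0.05      ]]
roll [[ 0.60281691 -0.46736783  0.05      ]]
[[ 0.447 -0.001  0.894]
 [-0.894  0.001  0.447]
 [-0.001 -1.    -0.   ]]
```

```bash
cat >> h.py <<'E'
def plan(pt,Rt,n=None,vmax=5.5,wmax=0.17):
    o=arm.observe(); p=o['position']; R=Rot.from_rotvec(o['ee_rot'])
    pt=np.array(pt,float); Rt=R if Rt is None else (Rt if isinstance(Rt,Rot) else Rot.from_matrix(Rt))
    w=(R.inv()*Rt).as_rotvec(); d=np.linalg.norm(pt-p)*100
    if n is None: n=max(1,int(np.ceil(max(d/vmax,np.linalg.norm(w)/wmax))))
    print('dist cm',d.round(2),'rot',w.round(3),'n',n,'pos',p.round(4))
    for i in range(n):
        Ri=R*Rot.from_rotvec(w*i/n); s=Ri.inv().apply((pt-p)/n)*100
        print('{"x":%.2f,"y":%.2f,"z":%.2f'%tuple(s)+(',"rx":%.3f,"ry":%.3f,"rz":%.3f'%tuple(w/n) if np.linalg.norm(w)>.004 else '')+'},')
def tool(down,jaw):
    y=np.array(down,float);y/=np.linalg.norm(y); x=np.array(jaw,float);x-=y*(x@y);x/=np.linalg.norm(x); return np.c_[x,y,np.cross(x,y)]
E
python3 - <<'E'
from h import *
plan([.42,-.288,.11],tool([0,0,-1],[.151,-.9885,0]))
E
```

```text
dist cm 32.29 rot [ 0.     0.312 -0.001] n 6 pos [ 0.2793 -0.5586  0.216 ]
{"x":-2.98,"y":1.77,"z":4.11,"rx":0.000,"ry":0.052,"rz":-0.000},
{"x":-3.19,"y":1.77,"z":3.95,"rx":0.000,"ry":0.052,"rz":-0.000},
{"x":-3.39,"y":1.77,"z":3.78,"rx":0.000,"ry":0.052,"rz":-0.000},
{"x":-3.59,"y":1.77,"z":3.60,"rx":0.000,"ry":0.052,"rz":-0.000},
{"x":-3.77,"y":1.77,"z":3.41,"rx":0.000,"ry":0.052,"rz":-0.000},
{"x":-3.94,"y":1.77,"z":3.21,"rx":0.000,"ry":0.052,"rz":-0.000},
```

Emit:
move_arm(series=[{"x": -3.0, "y": 1.8, "z": 4.1, "ry": 0.052}, {"x": -3.2, "y": 1.8, "z": 3.9, "ry": 0.052}, {"x": -3.4, "y": 1.8, "z": 3.8, "ry": 0.052}, {"x": -3.6, "y": 1.8, "z": 3.6, "ry": 0.052}, {"x": -3.8, "y": 1.8, "z": 3.4, "ry": 0.052}, {"x": -3.9, "y": 1.8, "z": 3.2, "ry": 0.052}, {"x": 0}], jaw=5, newtons=50)

```text
invalid input
```

Run:
```python
from h import *
plan([.42,-.288,.06],tool([0,0,-1],[.151,-.9885,0]))
im=arm.get_image('top');crop(im,280,180,380,280,6,'pics/t1.png')
im=arm.get_image('side');crop(im,270,130,390,240,6,'pics/s1.png')
print(proj('top',arm.observe()['position']),proj('side',arm.observe()['position']))
```

```text
dist cm 34.26 rot [ 0.     0.312 -0.001] n 7 pos [ 0.2793 -0.5586  0.216 ]
{"x":-2.56,"y":2.23,"z":3.53,"rx":0.000,"ry":0.045,"rz":-0.000},
{"x":-2.71,"y":2.23,"z":3.41,"rx":0.000,"ry":0.045,"rz":-0.000},
{"x":-2.86,"y":2.23,"z":3.28,"rx":0.000,"ry":0.045,"rz":-0.000},
{"x":-3.00,"y":2.23,"z":3.15,"rx":0.000,"ry":0.045,"rz":-0.000},
{"x":-3.14,"y":2.23,"z":3.02,"rx":0.000,"ry":0.045,"rz":-0.000},
{"x":-3.27,"y":2.23,"z":2.87,"rx":0.000,"ry":0.045,"rz":-0.000},
{"x":-3.40,"y":2.23,"z":2.72,"rx":0.000,"ry":0.045,"rz":-0.000},
[[431.10878632 292.39891345]] [[412.06579276 131.98477744]]
```

View pics/t1.png

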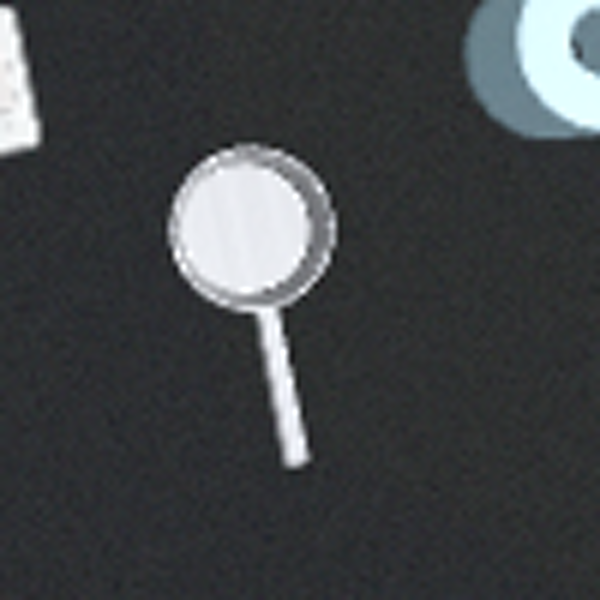

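View pics/s1.png

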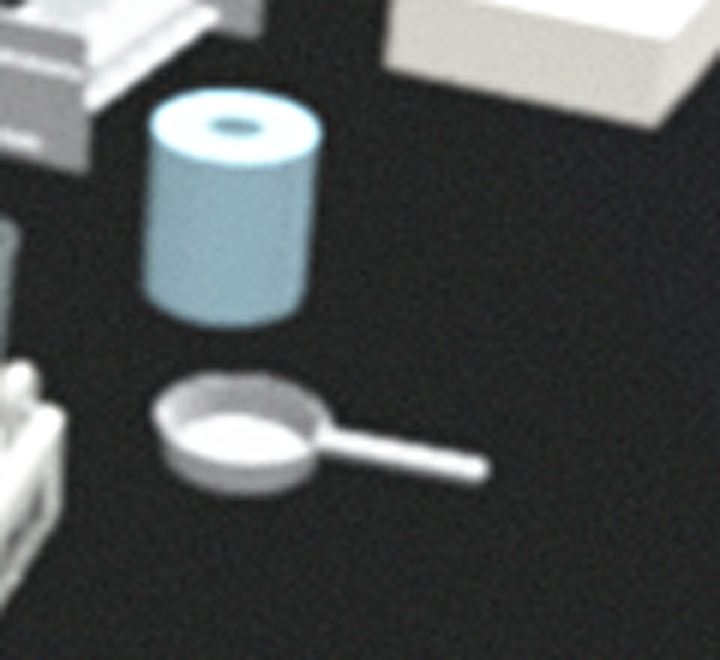

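The move was refused ("invalid input") and nothing moved: the pan is still at its start place. I'll try again with every key written out.

Emit:
move_arm(series=[{"x": -3.0, "y": 1.8, "z": 4.1, "rx": 0, "ry": 0.052, "rz": 0}, {"x": -3.2, "y": 1.8, "z": 3.9, "rx": 0, "ry": 0.052, "rz": 0}, {"x": -3.4, "y": 1.8, "z": 3.8, "rx": 0, "ry": 0.052, "rz": 0}, {"x": -3.6, "y": 1.8, "z": 3.6, "rx": 0, "ry": 0.052, "rz": 0}, {"x": -3.8, "y": 1.8, "z": 3.4, "rx": 0, "ry": 0.052, "rz": 0}, {"x": -3.9, "y": 1.8, "z": 3.2, "rx": 0, "ry": 0.052, "rz": 0}], jaw=5, newtons=50)

```text
clock: 0.95
position: [0.4225, -0.2867, 0.1054]
ee_rot: [-1.271, 1.108, -1.114]
force: [0.6, -0.6, -0.1]
width: 0.547
```

Run:
```python
from h import *
plan([.42,-.288,.06],tool([0,0,-1],[.151,-.9885,0]))
im=arm.get_image('top');crop(im,280,180,380,280,6,'pics/t2.png')
im=arm.get_image('side');crop(im,270,130,390,240,6,'pics/s2.png')
o=arm.observe();print(o['clock'],proj('top',o['position']),proj('side',o['position']))
```

```text
dist cm 4.55 rot [-0.001 -0.019  0.004] n 1 pos [ 0.4225 -0.2867  0.1054]
{"x":0.08,"y":4.55,"z":-0.27,"rx":-0.001,"ry":-0.019,"rz":0.004},
1.05 [[328.76892241 243.81285324]] [[337.42300592 183.82415638]]
```

View pics/t2.png

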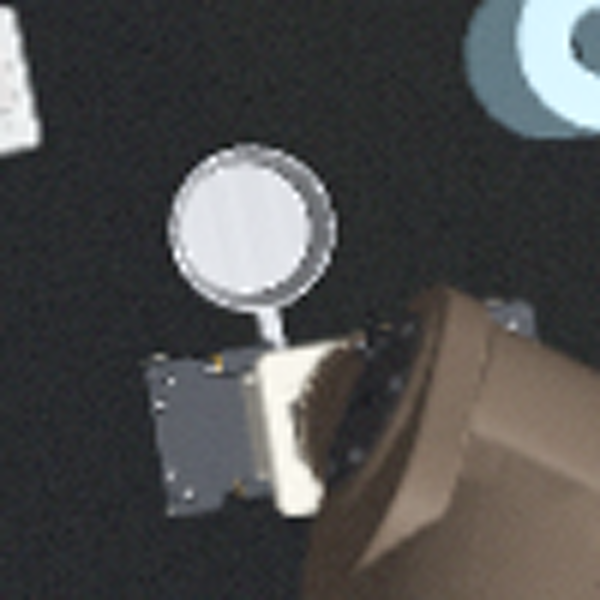

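View pics/s2.png

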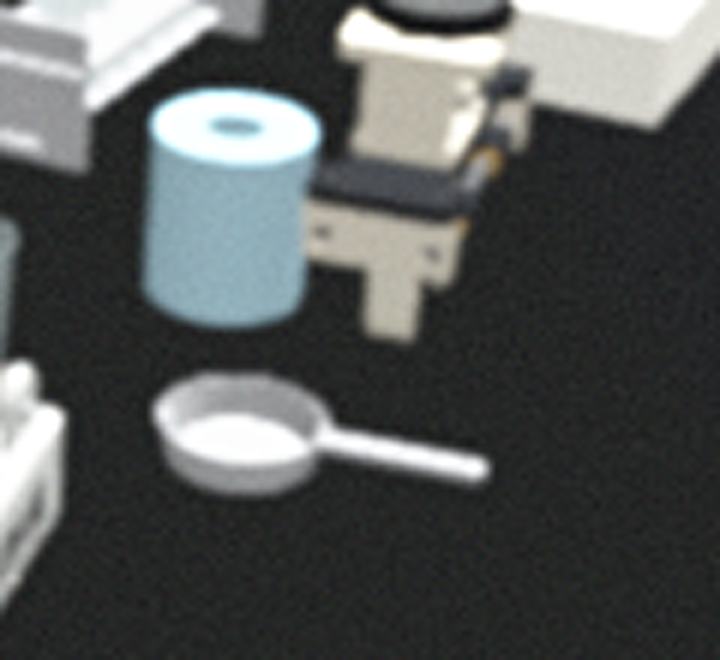

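The gripper is square across the pan handle (handle passes under it at about (325, 235) in the top picture). Going down.

Emit:
move_arm(series=[{"x": 0.1, "y": 4.5, "z": -0.3, "rx": 0, "ry": -0.019, "rz": 0.004}, {"x": 0, "y": 2.6, "z": 0, "rx": 0, "ry": 0, "rz": 0}, {"x": 0, "y": 1.0, "z": 0, "rx": 0, "ry": 0, "rz": 0}, {"x": 0, "y": 0, "z": 0, "rx": 0, "ry": 0, "rz": 0}])

```text
clock: 1.55
position: [0.4225, -0.283, 0.022]
ee_rot: [-1.28, 1.088, -1.084]
force: [-0.8, 0.6, 0.8]
width: 0.543
```

Run:
```python
from h import *
plan([.42,-.288,.024],tool([0,0,-1],[.151,-.9885,0]))
im=arm.get_image('top');crop(im,280,180,380,280,6,'pics/t3.png')
im=arm.get_image('side');crop(im,270,130,390,240,6,'pics/s3.png')
```

```text
dist cm 0.59 rot [-0.001  0.014 -0.003] n 1 pos [ 0.4225 -0.283   0.022 ]
{"x":0.45,"y":-0.20,"z":-0.33,"rx":-0.001,"ry":0.014,"rz":-0.003},
```

View pics/s3.png

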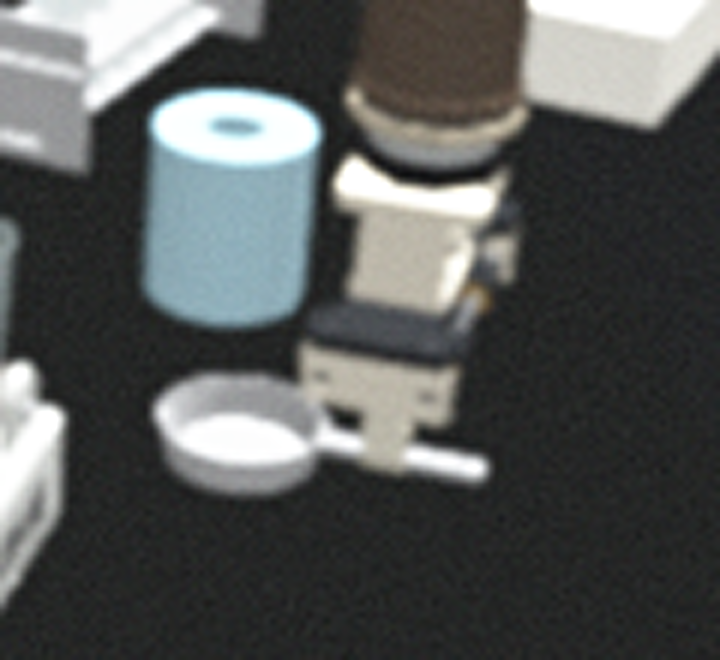

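The fingers straddle the handle at about (334, 205) in the side picture, about 4 mm off centre. I'll correct that, then close.

Emit:
move_arm(series=[{"x": 0.4, "y": -0.2, "z": -0.3, "rx": 0, "ry": 0.014, "rz": -0.003}, {"x": 0, "y": 0, "z": 0, "rx": 0, "ry": 0, "rz": 0}])

```text
clock: 1.9
position: [0.4216, -0.289, 0.0267]
ee_rot: [-1.275, 1.094, -1.102]
force: [-0.3, -0.7, 0.4]
width: 0.543
```

Emit:
move_arm(series=[{"x": 0, "y": 0, "z": 0, "rx": 0, "ry": 0, "rz": 0}, {"x": 0, "y": 0, "z": 0, "rx": 0, "ry": 0, "rz": 0}, {"x": 0, "y": 0, "z": 0, "rx": 0, "ry": 0, "rz": 0}, {"x": 0, "y": 0, "z": 0, "rx": 0, "ry": 0, "rz": 0}, {"x": 0, "y": 0, "z": 0, "rx": 0, "ry": 0, "rz": 0}, {"x": 0, "y": 0, "z": 0, "rx": 0, "ry": 0, "rz": 0}], jaw=0, newtons=60)

```text
clock: 2.65
position: [0.422, -0.2891, 0.0273]
ee_rot: [-1.274, 1.093, -1.103]
force: [0.4, -0.0, -0.4]
width: 0.004
```

Run:
```python
from h import *
o=arm.observe();print(o['position'],o['width'],o['force'])
# lift first
plan(o['position']+[-.06,0,.10],tool([0,0,-1],[.172,-.985,0]))
```

```text
[ 0.42196861 -0.28907193  0.02731832] 0.0042221653642150105 [ 0.41383748 -0.02981683 -0.38170371]
dist cm 11.66 rot [-0.005 -0.023  0.003] n 3 pos [ 0.422  -0.2891  0.0273]
{"x":-0.29,"y":-3.35,"z":-1.96,"rx":-0.002,"ry":-0.008,"rz":0.001},
{"x":-0.31,"y":-3.34,"z":-1.96,"rx":-0.002,"ry":-0.008,"rz":0.001},
{"x":-0.33,"y":-3.34,"z":-1.97,"rx":-0.002,"ry":-0.008,"rz":0.001},
```

Run:
```python
from h import *
im=arm.get_image('top');crop(im,280,180,380,280,6,'pics/t4.png')
im=arm.get_image('side');crop(im,270,130,390,240,6,'pics/s4.png')
o=arm.observe();print(o['width'],Rot.from_rotvec(o['ee_rot']).as_matrix().round(3))
```

```text
0.005168135506757599 [[ 0.149  0.006  0.989]
 [-0.989 -0.003  0.149]
 [ 0.003 -1.     0.005]]
```

View pics/s4.png

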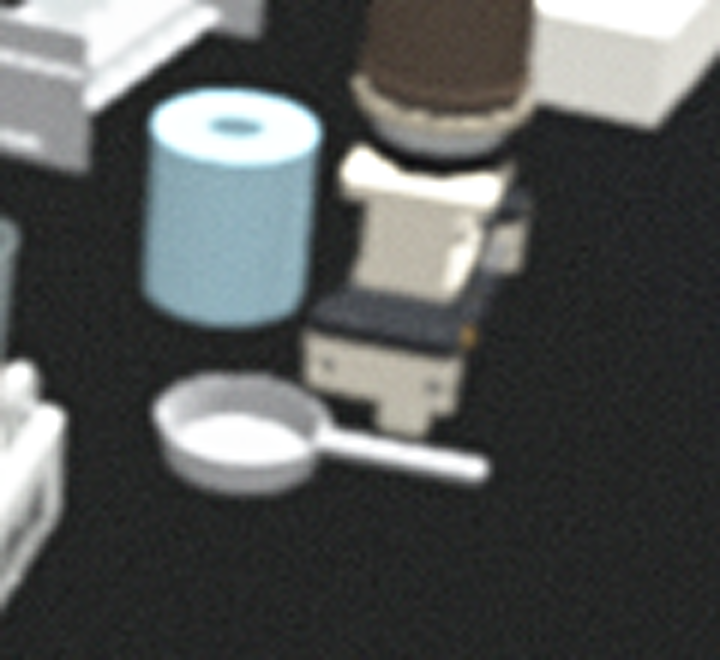

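View pics/t4.png

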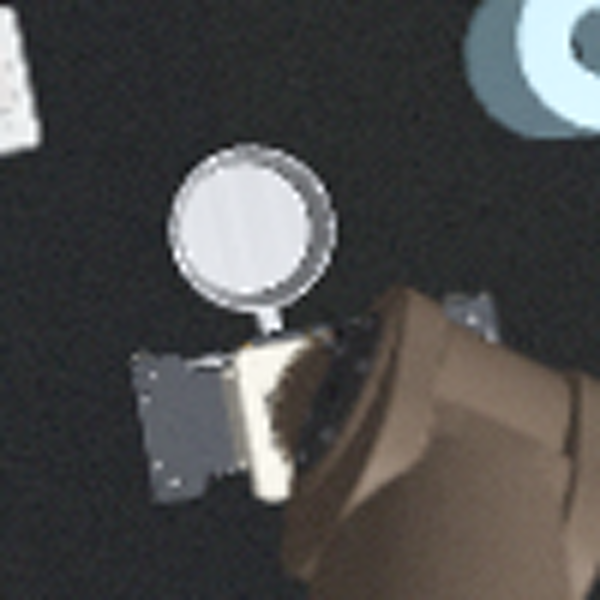

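Run:
```python
from h import *
o=arm.observe(); R=Rot.from_rotvec(o['ee_rot']).as_matrix(); p=o['position']
tip=p+R@[0,.019,0]; print(p,tip)
for w in(-.0095,.0095):
  q=proj('side',tip+R@[0.01,0,w])[0]; print('tip px',q,'crop',(q-[270,130]+.5)*6-.5)
for t in (.0475,.088,.133):
  c=np.array([.507-t*.9885,-.275-t*.151,.021]); q=proj('side',c)[0]; print('handle crop side',(q-[270,130]+.5)*6-.5)
```

```text
[ 0.42196734 -0.2890912   0.0273336 ] [ 0.42208013 -0.28914051  0.008334  ]
tip px [339.45670823 208.07093562] crop [419.24024937 470.9256137 ]
tip px [333.75575123 206.84416524] crop [385.03450736 463.56499145]
handle crop side [330.00746046 442.63682487]
handle crop side [403.1695409  457.87309032]
handle crop side [485.92222067 475.10672836]
```

Run:
```python
from h import *
def chk(p,rv,half,nm):
  R=Rot.from_rotvec(rv).as_matrix(); p=np.array(p)
  for dy in (0,.019):
   for s in(-1,1):
    for w in(-.0095,.0095):
      q=proj('side',p+R@[s*half,dy,w])[0]; print(nm,'ahead',dy,'jaw',s,'w',w,'crop',((q-[270,130]+.5)*6-.5).round(0))
chk([.4225,-.283,.022],[-1.28,1.088,-1.084],.025+.0,'s3')
chk([.4225,-.2867,.1054],[-1.271,1.108,-1.114],.025,'s2')
chk([.422,-.289,.0273],[-1.274,1.093,-1.103],.0,'s4')
chk([.422,-.289,.0273],[-1.274,1.093,-1.103],.015,'s4b')
```

```text
s3 ahead 0 jaw -1 w -0.0095 crop [403. 485.]
s3 ahead 0 jaw -1 w 0.0095 crop [368. 478.]
s3 ahead 0 jaw 1 w -0.0095 crop [423. 441.]
s3 ahead 0 jaw 1 w 0.0095 crop [388. 434.]
s3 ahead 0.019 jaw -1 w -0.0095 crop [399. 516.]
s3 ahead 0.019 jaw -1 w 0.0095 crop [364. 509.]
s3 ahead 0.019 jaw 1 w -0.0095 crop [419. 471.]
s3 ahead 0.019 jaw 1 w 0.0095 crop [385. 464.]
s2 ahead 0 jaw -1 w -0.0095 crop [420. 345.]
s2 ahead 0 jaw -1 w 0.0095 crop [384. 337.]
s2 ahead 0 jaw 1 w -0.0095 crop [443. 303.]
s2 ahead 0 jaw 1 w 0.0095 crop [408. 296.]
s2 ahead 0.019 jaw -1 w -0.0095 crop [416. 377.]
s2 ahead 0.019 jaw -1 w 0.0095 crop [380. 369.]
s2 ahead 0.019 jaw 1 w -0.0095 crop [439. 335.]
s2 ahead 0.019 jaw 1 w 0.0095 crop [404. 327.]
s4 ahead 0 jaw -1 w -0.0095 crop [419. 450.]
s4 ahead 0 jaw -1 w 0.0095 crop [384. 443.]
s4 ahead 0 jaw 1 w -0.0095 crop [419. 450.]
s4 ahead 0 jaw 1 w 0.0095 crop [384. 443.]
s4 ahead 0.019 jaw -1 w -0.0095 crop [415. 480.]
s4 ahead 0.019 jaw -1 w 0.0095 crop [381. 473.]
s4 ahead 0.019 jaw 1 w -0.0095 crop [415. 480.]
s4 ahead 0.019 jaw 1 w 0.0095 crop [381. 473.]
s4b ahead 0 jaw -1 w -0.0095 crop [412. 463.]
s4b ahead 0 jaw -1 w 0.0095 crop [377. 456.]
s4b ahead 0 jaw 1 w -0.0095 crop [425. 437.]
s4b ahead 0 jaw 1 w 0.0095 crop [391. 430.]
s4b ahead 0.019 jaw -1 w -0.0095 crop [409. 494.]
s4b ahead 0.019 jaw -1 w 0.0095 crop [374. 486.]
s4b ahead 0.019 jaw 1 w -0.0095 crop [421. 467.]
s4b ahead 0.019 jaw 1 w 0.0095 crop [387. 459.]
```

Run:
```python
from h import *
im=cv2.imread('pics/s4.png');crop(im,270,260,540,520,3,'pics/s4z.png')
im=cv2.imread('pics/s3.png');crop(im,270,260,540,520,3,'pics/s3z.png')
```

```text
(no output)
```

View pics/s4z.png

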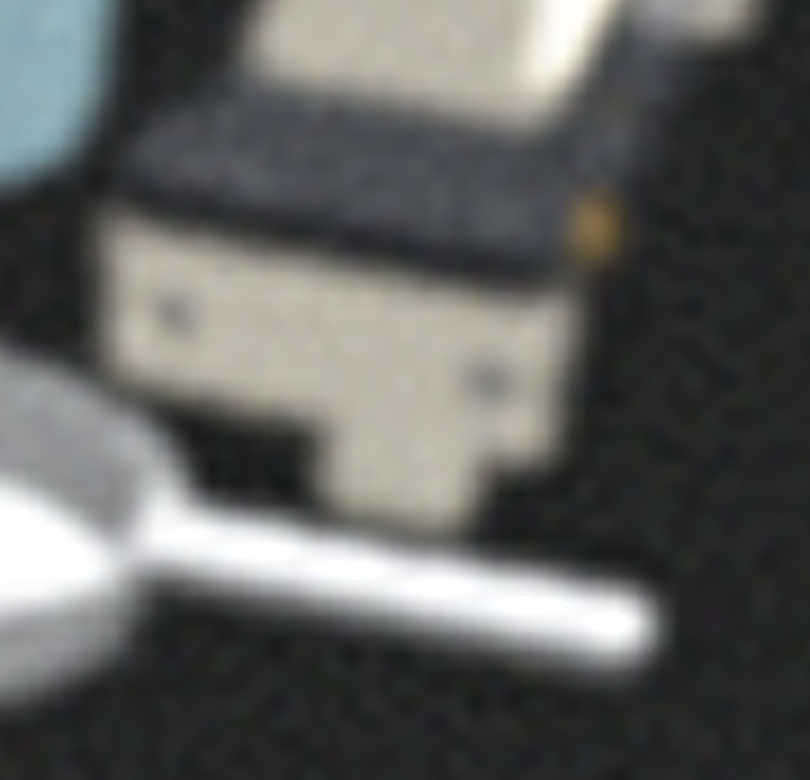

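View pics/s3z.png

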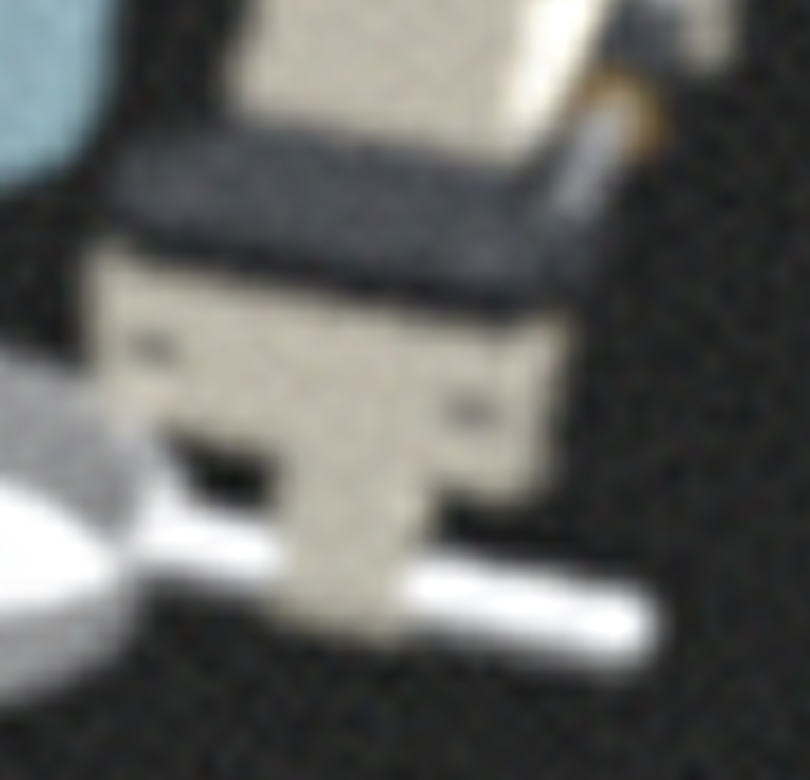

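```bash
cat >> h.py <<'E'
def tri(ut,us):
    C1,v1=ray('top',ut);C2,v2=ray('side',us);v1=v1[0]/np.linalg.norm(v1[0]);v2=v2[0]/np.linalg.norm(v2[0])
    A=np.c_[v1,-v2];s=np.linalg.lstsq(A,C2-C1,rcond=None)[0];a=C1+s[0]*v1;b=C2+s[1]*v2
    return (a+b)/2,np.linalg.norm(a-b)
def cp(c,x0,y0,s): return (np.array(c,float)+.5)/s-.5+[x0,y0]
E
python3 - <<'E'
from h import *
o=arm.observe();R=Rot.from_rotvec(o['ee_rot']).as_matrix()
for t,s in(((135,355),(303,332)),((155,500),(462,358))):
    X,e=tri(cp(t,280,180,6),cp(s,270,130,6)); print(X.round(4),e.round(4),'tool',(R.T@(X-o['position'])).round(4))
print(o['position'])
E
```

```text
[ 0.4456 -0.1935  0.1346] 0.0032 tool [-0.0906 -0.1074  0.0383]
[ 0.3692 -0.2022  0.1382] 0.0029 tool [-0.0934 -0.1114 -0.0386]
[ 0.42196734 -0.2890912   0.0273336 ]
```

Run:
```python
from h import *
o=arm.observe();R=Rot.from_rotvec(o['ee_rot']).as_matrix();p=o['position']
C,_=ray('side',[0,0])
for nm,c in(('tipL',(377,427)),('tipR',(424,437)),('stepL',(377,400)),('stepR',(430,412)),('baseTopL',(305,330)),('baseTopR',(465,355)),('baseBotL',(307,385))):
    _,v=ray('side',cp(c,270,130,6))
    for jx in(-.019,-.008,0): 
        a=R.T@(C-p);b=R.T@v[0]; s=(jx-a[0])/b[0]; print(nm,jx,(a+s*b).round(4))
```

```text
tipL -0.019 [-0.019  -0.0198  0.0109]
tipL -0.008 [-0.008  -0.0133  0.0129]
tipL 0 [ 0.     -0.0086  0.0144]
tipR -0.019 [-0.019  -0.0198 -0.0145]
tipR -0.008 [-0.008  -0.0132 -0.0127]
tipR 0 [ 0.     -0.0085 -0.0114]
stepL -0.019 [-0.019  -0.036   0.0125]
stepL -0.008 [-0.008  -0.0296  0.0146]
stepL 0 [ 0.     -0.025   0.0161]
stepR -0.019 [-0.019  -0.0354 -0.0159]
stepR -0.008 [-0.008  -0.0291 -0.0142]
stepR 0 [ 0.     -0.0244 -0.0129]
baseTopL -0.019 [-0.019  -0.0688  0.0547]
baseTopL -0.008 [-0.008  -0.0627  0.0571]
baseTopL 0 [ 0.     -0.0583  0.0588]
baseTopR -0.019 [-0.019  -0.073  -0.0301]
baseTopR -0.008 [-0.008  -0.0669 -0.0284]
baseTopR 0 [ 0.     -0.0625 -0.0272]
baseBotL -0.019 [-0.019  -0.0363  0.0506]
baseBotL -0.008 [-0.008  -0.0299  0.053 ]
baseBotL 0 [ 0.     -0.0253  0.0547]
```

```bash
cat >> h.py <<'E'
def onplane(cam,uv,p,R,ax,val):
    C,v=ray(cam,uv); a=R.T@(C-p);b=R.T@v[0]; s=(val-a[ax])/b[ax]; return a+s*b
E
python3 - <<'E'
from h import *
for nm,p,rv,c in(('s3',[.4225,-.283,.022],[-1.28,1.088,-1.084],(382,471)),('s2',[.4225,-.2867,.1054],[-1.271,1.108,-1.114],(391,338))):
  R=Rot.from_rotvec(rv).as_matrix()
  for jx in(-.044,-.034,-.025): print(nm,onplane('side',cp(c,270,130,6),np.array(p),R,0,jx).round(4))
E
```

```text
s3 [-0.044  -0.0176 -0.0009]
s3 [-0.034  -0.0116  0.0008]
s3 [-0.025  -0.0062  0.0023]
s2 [-0.044 -0.011  0.002]
s2 [-0.034  -0.0055  0.004 ]
s2 [-0.025  -0.0005  0.0058]
```

Emit:
move_arm(series=[{"x": 0, "y": -1, "z": 0, "rx": 0, "ry": 0, "rz": 0}, {"x": 0, "y": 0, "z": 0, "rx": 0, "ry": 0, "rz": 0}, {"x": 0, "y": 0, "z": 0, "rx": 0, "ry": 0, "rz": 0}], jaw=5, newtons=60)

```text
clock: 3.12
position: [0.4221, -0.2891, 0.0383]
ee_rot: [-1.274, 1.092, -1.103]
force: [-0.1, 0.1, 0.7]
width: 0.282
```

Emit:
move_arm(series=[{"x": 0, "y": 1.5, "z": 0, "rx": 0, "ry": 0, "rz": 0}, {"x": 0, "y": 1.5, "z": 0, "rx": 0, "ry": 0, "rz": 0}, {"x": 0, "y": 0, "z": 0, "rx": 0, "ry": 0, "rz": 0}])

```text
clock: 3.5
position: [0.4218, -0.2889, 0.0055]
ee_rot: [-1.274, 1.093, -1.102]
force: [-0.0, -0.5, 0.4]
width: 0.539
```

Run:
```python
from h import *
im=arm.get_image('side');crop(im,310,165,370,225,12,'pics/s5.png')
o=arm.observe();print(o['position'],o['force'],o['width'])
```

```text
[ 0.42205985 -0.28912861  0.00604945] [ 0.82010279 -0.20303535  0.36467187] 0.5405616954304171
```

View pics/s5.png

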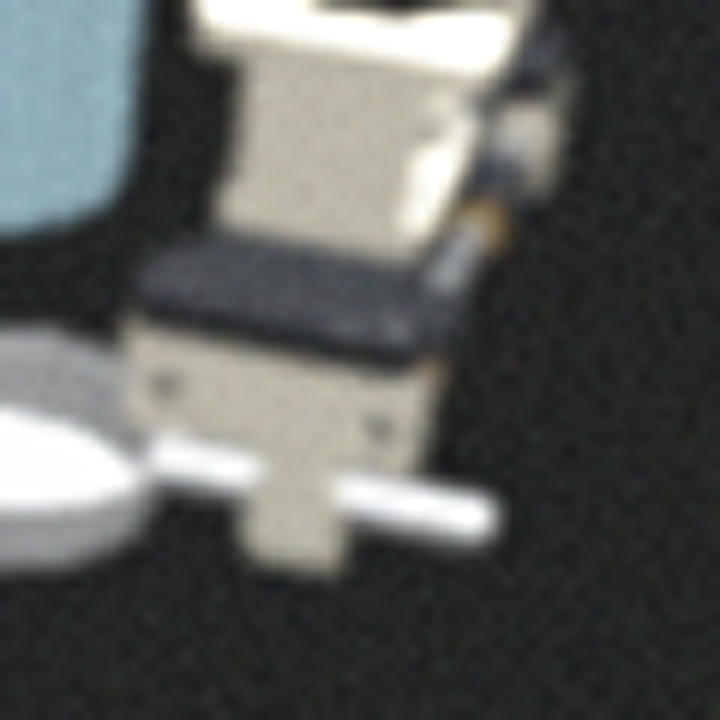

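Run:
```python
from h import *
o=arm.observe();p=o['position'];R=Rot.from_rotvec(o['ee_rot']).as_matrix()
for c in((245,563),(297,575),(345,578)):
  for jx in(-.044,-.025): q=onplane('side',cp(c,310,165,12),p,R,0,jx);print(q.round(4),(p+R@q).round(4))
```

```text
[-0.044  -0.0155  0.0101] [ 0.4254 -0.2441  0.0214]
[-0.025  -0.0036  0.0137] [ 0.4318 -0.2624  0.0096]
[-0.044  -0.0153 -0.0039] [ 0.4116 -0.2462  0.0212]
[-0.025  -0.0034 -0.0006] [ 0.4177 -0.2645  0.0094]
[-0.044  -0.0176 -0.0165] [ 0.3991 -0.248   0.0234]
[-0.025  -0.0057 -0.0134] [ 0.4051 -0.2664  0.0116]
```

Emit:
move_arm(series=[{"x": 0, "y": 0.5, "z": 0, "rx": 0, "ry": 0, "rz": 0}, {"x": 0, "y": 0.3, "z": 0, "rx": 0, "ry": 0, "rz": 0}, {"x": 0, "y": 0, "z": 0, "rx": 0, "ry": 0, "rz": 0}])

```text
clock: 3.92
position: [0.4223, -0.2893, -0.0024]
ee_rot: [-1.274, 1.092, -1.103]
force: [0.5, 0.5, 0.2]
width: 0.542
```

Emit:
move_arm(series=[{"x": 0, "y": 0, "z": 0, "rx": 0, "ry": 0, "rz": 0}, {"x": 0, "y": 0, "z": 0, "rx": 0, "ry": 0, "rz": 0}, {"x": 0, "y": 0, "z": 0, "rx": 0, "ry": 0, "rz": 0}, {"x": 0, "y": 0, "z": 0, "rx": 0, "ry": 0, "rz": 0}, {"x": 0, "y": 0, "z": 0, "rx": 0, "ry": 0, "rz": 0}], jaw=0, newtons=60)

```text
clock: 4.55
position: [0.4228, -0.2894, -0.0018]
ee_rot: [-1.274, 1.091, -1.104]
force: [0.7, 1.0, -0.1]
width: 0.12
```

Run:
```python
from h import *
im=arm.get_image('side');crop(im,280,165,370,225,8,'pics/s6.png')
im=arm.get_image('top');crop(im,280,180,380,280,6,'pics/t6.png')
o=arm.observe();print(o['position'],o['force'],o['width'])
```

```text
[ 0.42270112 -0.28948008 -0.00179165] [ 0.01198794 -0.55244753  1.15059281] 0.11924775645370965
```

View pics/s6.png

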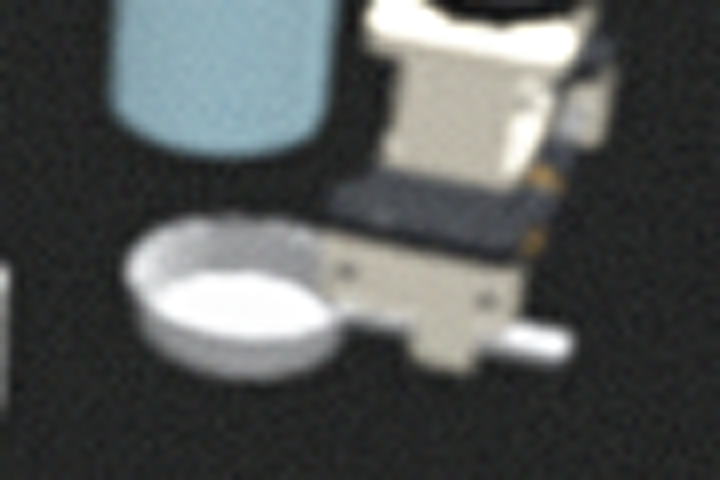

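View pics/t6.png

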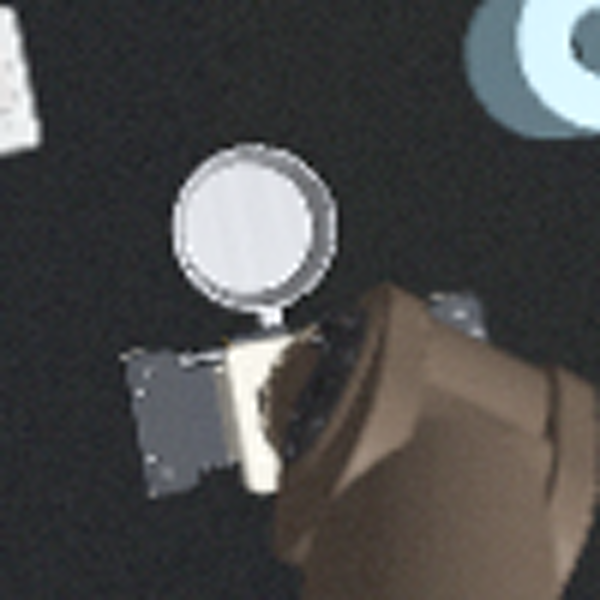

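The jaws hold at about 11 mm, so the handle is gripped; the pan moved only about 2 mm. Reported height is biased low, so I will place by relative height (+75 mm). Lifting and backing off.

Run:
```python
from h import *
plan([.385,-.285,.088],tool([0,0,-1],[.172,-.985,0]),n=3)
```

```text
dist cm 9.75 rot [-0.007 -0.023  0.004] n 3 pos [ 0.4227 -0.2895 -0.0018]
{"x":-0.32,"y":-3.00,"z":-1.20,"rx":-0.002,"ry":-0.008,"rz":0.001},
{"x":-0.34,"y":-3.00,"z":-1.20,"rx":-0.002,"ry":-0.008,"rz":0.001},
{"x":-0.35,"y":-3.00,"z":-1.21,"rx":-0.002,"ry":-0.008,"rz":0.001},
```

Emit:
move_arm(series=[{"x": 0, "y": -1.5, "z": 0, "rx": 0, "ry": 0, "rz": 0}, {"x": 0, "y": -2.0, "z": 0, "rx": 0, "ry": 0, "rz": 0}, {"x": -0.3, "y": -2.0, "z": -1.2, "rx": -0.002, "ry": -0.008, "rz": 0.001}, {"x": -0.3, "y": -2.0, "z": -1.2, "rx": -0.002, "ry": -0.008, "rz": 0.001}, {"x": -0.4, "y": -1.5, "z": -1.2, "rx": -0.002, "ry": -0.008, "rz": 0.001}, {"x": 0, "y": 0, "z": 0, "rx": 0, "ry": 0, "rz": 0}])

```text
clock: 5.4
position: [0.3838, -0.2849, 0.0947]
ee_rot: [-1.287, 1.078, -1.081]
force: [0.7, -0.2, -1.1]
width: 0.125
```

Run:
```python
from h import *
im=arm.get_image('side');crop(im,270,130,390,230,6,'pics/s7.png')
o=arm.observe();print(o['position'],o['force'],o['width'],o['ft_torque'])
plan([.385,-.0149,.086],tool([0,0,-1],[.172,-.985,0]),vmax=4.5)
```

```text
[ 0.38423633 -0.28475208  0.09412313] [ 0.18086853  0.42617028 -0.98727277] 0.11996420550996084 [0.00627611 0.08527601 0.00865579]
dist cm 27.0 rot [-0.001  0.002  0.002] n 6 pos [ 0.3842 -0.2848  0.0941]
{"x":-4.43,"y":0.13,"z":0.79},
{"x":-4.43,"y":0.13,"z":0.79},
{"x":-4.43,"y":0.13,"z":0.79},
{"x":-4.43,"y":0.13,"z":0.79},
{"x":-4.43,"y":0.13,"z":0.79},
{"x":-4.43,"y":0.13,"z":0.79},
```

View pics/s7.png

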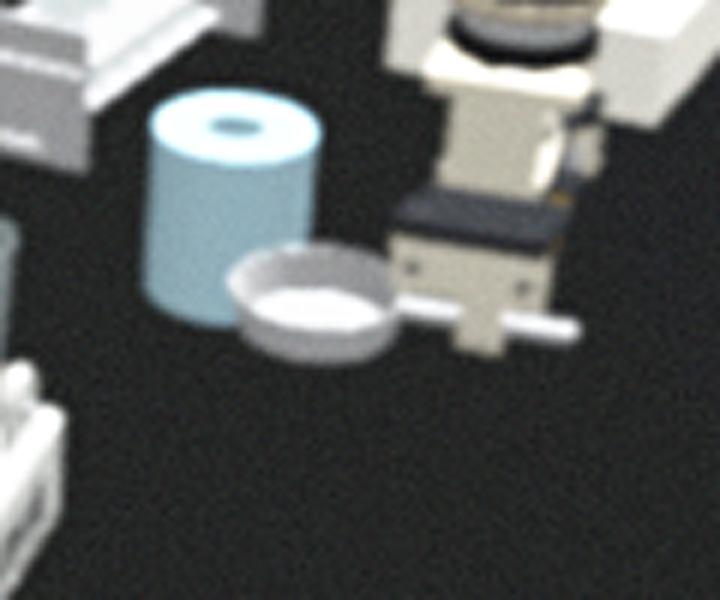

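The pan hangs level in the gripper (rim at about (322, 172) in the side picture). Now I move it sideways to be beside the sealer.

Emit:
move_arm(series=[{"x": -3.0, "y": 0, "z": 0.5, "rx": 0, "ry": 0, "rz": 0}, {"x": -4.7, "y": 0.1, "z": 0.8, "rx": 0, "ry": 0, "rz": 0}, {"x": -4.7, "y": 0.1, "z": 0.8, "rx": 0, "ry": 0, "rz": 0}, {"x": -4.7, "y": 0.1, "z": 0.8, "rx": 0, "ry": 0, "rz": 0}, {"x": -4.7, "y": 0.1, "z": 0.8, "rx": 0, "ry": 0, "rz": 0}, {"x": -3.0, "y": 0.1, "z": 0.6, "rx": 0, "ry": 0, "rz": 0}, {"x": -1.5, "y": 0, "z": 0.3, "rx": 0, "ry": 0, "rz": 0}, {"x": 0, "y": 0, "z": 0, "rx": 0, "ry": 0, "rz": 0}])

```text
clock: 6.45
position: [0.3879, -0.0085, 0.086]
ee_rot: [-1.287, 1.077, -1.081]
force: [-0.3, -0.1, -2.0]
width: 0.121
```

Run:
```python
from h import *
im=arm.get_image('side');crop(im,205,130,345,240,5.5,'pics/s8.png')
im=arm.get_image('top');crop(im,170,160,300,260,6,'pics/t8.png')
o=arm.observe();print(o['clock'],o['position'],o['force'],o['width'],o['joints'])
plan([.4837,-.0149,.085],tool([0,0,-1],[.172,-.985,0]),vmax=3)
```

```text
6.55 [ 0.38768343 -0.0100616   0.08601323] [-0.38830225  0.04409589 -2.40704662] 0.12375999222208982 [-0.00407903  0.24764038 -0.12883043  2.267255    0.05660223  0.62790782
 -1.57274766]
dist cm 9.61 rot [-0.001 -0.     0.002] n 4 pos [ 0.3877 -0.0101  0.086 ]
{"x":0.53,"y":0.03,"z":2.34},
{"x":0.53,"y":0.03,"z":2.34},
{"x":0.53,"y":0.03,"z":2.34},
{"x":0.53,"y":0.03,"z":2.34},
```

View pics/s8.png

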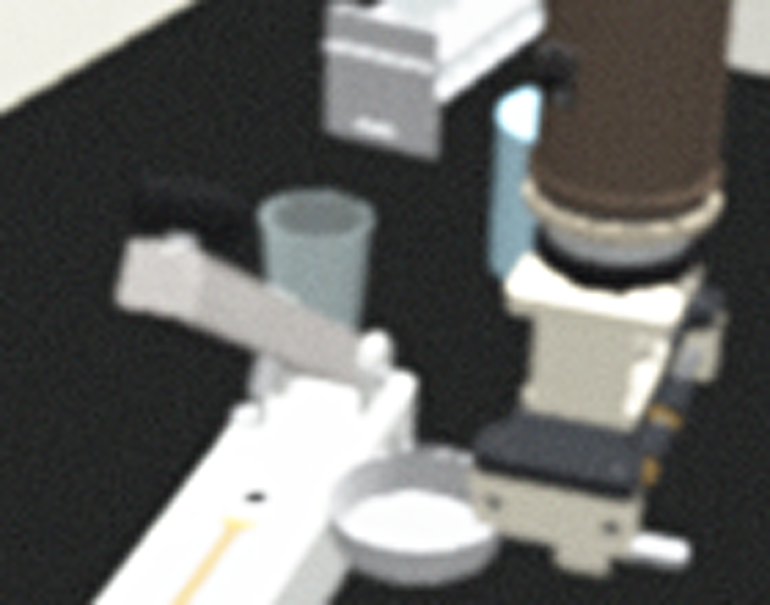

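View pics/t8.png

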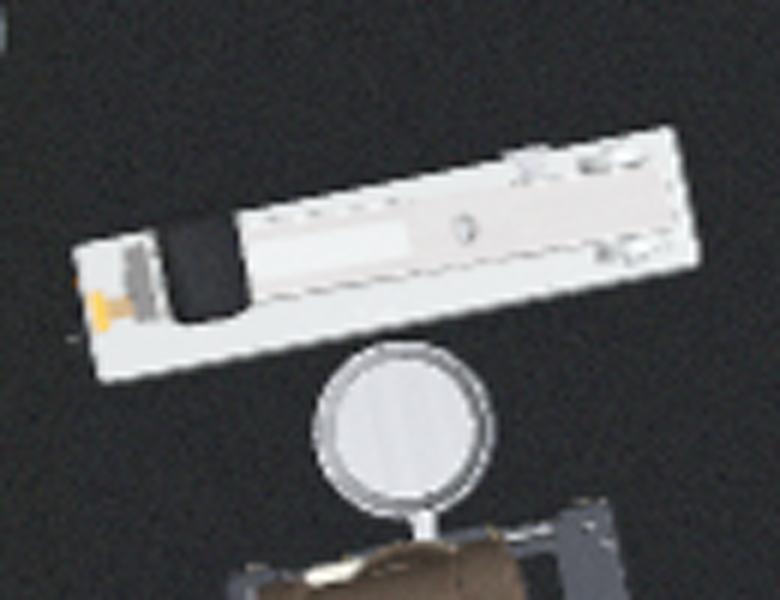

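Run:
```python
from h import *
print('pan',back('top',cp((404,428.5),170,160,6),.112),'well',back('side',cp((255,497),205,130,5.5),.075),'hole',back('top',cp((465,229),170,160,6),.173))
print(arm.observe()['position'])
```

```text
pan [[0.47268486 0.00595746 0.112     ]] well [[0.56986534 0.00082969 0.075     ]] hole [[ 0.57257089 -0.02947889  0.173     ]]
[ 0.38768343 -0.0100616   0.08601323]
```

The pan is beside the sealer and level; the well is at about (251, 220) in the side picture, at world (0.570, 0.001), within 3 mm of the fit. Sliding it in under the arm.

Emit:
move_arm(series=[{"x": 0.5, "y": 0, "z": 2.0, "rx": 0, "ry": 0, "rz": 0}, {"x": 0.6, "y": 0, "z": 2.5, "rx": 0, "ry": 0, "rz": 0}, {"x": 0.6, "y": 0, "z": 2.4, "rx": 0, "ry": 0, "rz": 0}, {"x": 0.4, "y": 0, "z": 1.5, "rx": 0, "ry": 0, "rz": 0}, {"x": 0.1, "y": 0, "z": 0.8, "rx": 0, "ry": 0, "rz": 0}, {"x": 0, "y": 0, "z": 0, "rx": 0, "ry": 0, "rz": 0}])

```text
clock: 7.3
position: [0.4832, -0.0228, 0.0848]
ee_rot: [-1.286, 1.088, -1.089]
force: [-0.4, -0.2, -1.9]
width: 0.119
```

Run:
```python
from h import *
im=arm.get_image('side');crop(im,205,130,345,240,5.5,'pics/s9.png')
im=arm.get_image('top');crop(im,170,160,300,260,6,'pics/t9.png')
o=arm.observe();print(o['clock'],o['position'],o['force'],o['width'])
plan([.483,-.016,.0732],tool([0,0,-1],[.172,-.985,0]),vmax=3)
```

```text
7.4 [ 0.48245482 -0.02260121  0.08482331] [ 0.02648558 -0.73708753 -1.6264322 ] 0.1178217315981645
dist cm 1.34 rot [ 0.003 -0.009  0.003] n 1 pos [ 0.4825 -0.0226  0.0848]
{"x":-0.65,"y":1.16,"z":0.17,"rx":0.003,"ry":-0.009,"rz":0.003},
```

View pics/s9.png

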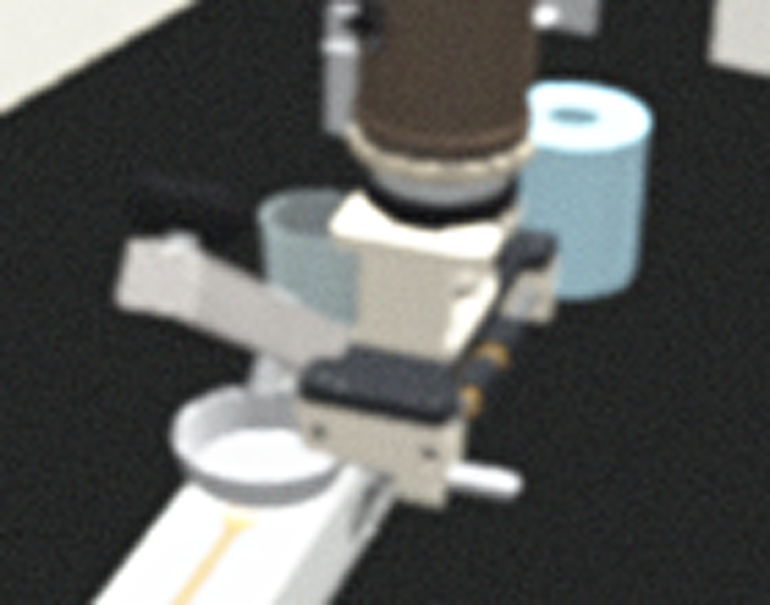

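View pics/t9.png

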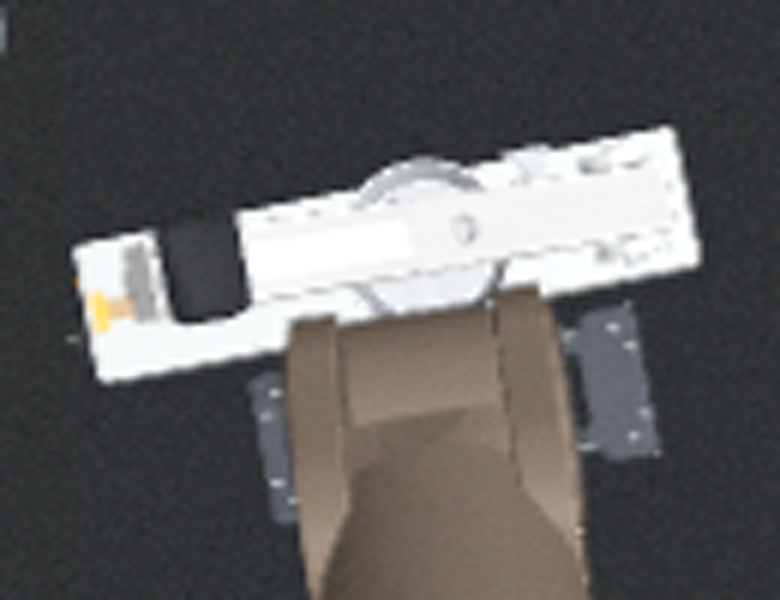

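The pan is over the bed under the arm (rim at about (249, 210) in the side picture), about 6 mm too near the hinge. I'll correct that and lower it.

Emit:
move_arm(series=[{"x": -0.6, "y": 0, "z": 0.1, "rx": 0, "ry": -0.009, "rz": 0}, {"x": 0, "y": 0.5, "z": 0, "rx": 0, "ry": 0, "rz": 0}, {"x": 0, "y": 0.4, "z": 0, "rx": 0, "ry": 0, "rz": 0}, {"x": 0, "y": 0.1, "z": 0, "rx": 0, "ry": 0, "rz": 0}, {"x": 0, "y": 0, "z": 0, "rx": 0, "ry": 0, "rz": 0}])

```text
clock: 8.02
position: [0.4809, -0.0157, 0.0742]
ee_rot: [-1.292, 1.08, -1.08]
force: [-0.4, 0.0, -0.7]
width: 0.12
```

Run:
```python
from h import *
im=arm.get_image('side');crop(im,205,130,345,240,5.5,'pics/s10.png')
o=arm.observe();print(o['clock'],o['position'],o['force'],o['ft_torque'],o['width'])
```

```text
8.075 [ 0.48095307 -0.01569422  0.07423944] [-0.71255232  0.11481024  1.15942007] [-0.01317106  0.08759645  0.00554742] 0.1181632629381676
```

View pics/s10.png

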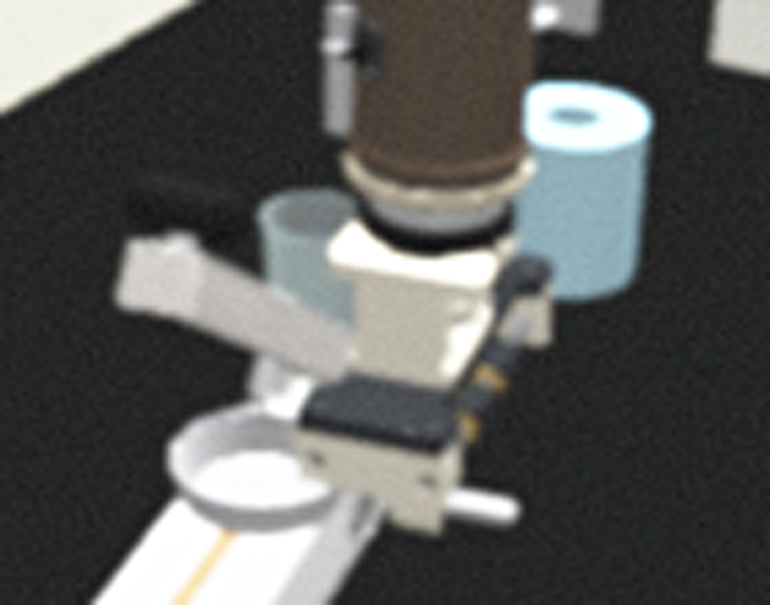

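Emit:
move_arm(series=[{"x": 0, "y": 0.15, "z": 0.2, "rx": 0, "ry": 0, "rz": 0}, {"x": 0, "y": 0, "z": 0, "rx": 0, "ry": 0, "rz": 0}])

```text
clock: 8.32
position: [0.4829, -0.0155, 0.0729]
ee_rot: [-1.292, 1.08, -1.08]
force: [-1.6, 0.5, 2.9]
width: 0.12
```

Run:
```python
from h import *
F=[]
for i in range(3):
    im=arm.get_image('side'); o=arm.observe(); F.append(np.r_[o['position'],o['force'],o['ft_torque']])
print(np.mean(F,0).round(4))
```

```text
[ 0.4829 -0.0155  0.073  -2.008  -0.2194  2.7458  0.0321  0.2458  0.0031]
```

The pan touches the bed (about 3–4 N more upward force). Release.

Emit:
move_arm(series=[{"x": 0, "y": 0, "z": 0, "rx": 0, "ry": 0, "rz": 0}, {"x": 0, "y": 0, "z": 0, "rx": 0, "ry": 0, "rz": 0}, {"x": 0, "y": 0, "z": 0, "rx": 0, "ry": 0, "rz": 0}], jaw=5, newtons=20)

```text
clock: 8.85
position: [0.4835, -0.0154, 0.073]
ee_rot: [-1.291, 1.08, -1.081]
force: [0.6, -0.1, 0.1]
width: 0.399
```

Emit:
move_arm(series=[{"x": 0, "y": -2, "z": 0, "rx": 0, "ry": 0, "rz": 0}, {"x": 0, "y": -4, "z": 0, "rx": 0, "ry": 0, "rz": 0}, {"x": 0, "y": -4, "z": -3, "rx": 0, "ry": 0, "rz": 0}, {"x": 0, "y": -5, "z": -5, "rx": 0, "ry": 0, "rz": 0}, {"x": 0, "y": -5, "z": -2, "rx": 0, "ry": 0, "rz": 0}])

```text
clock: 9.48
position: [0.3878, -0.0313, 0.2694]
ee_rot: [-1.296, 1.084, -1.076]
force: [2.6, 0.1, 0.8]
width: 0.544
```

Run:
```python
from h import *
im=arm.get_image('side');crop(im,205,130,345,240,5.5,'pics/s11.png')
im=arm.get_image('top');crop(im,170,160,300,260,6,'pics/t11.png')
o=arm.observe();print(o['clock'],o['position'],o['joints'],o['width'])
```

```text
9.575 [ 0.39102817 -0.03127804  0.27327862] [ 0.05532039  0.00485909 -0.11515754  1.99007977  0.00431587  1.14627928
 -1.45723746] 0.5476619721176244
```

View pics/s11.png

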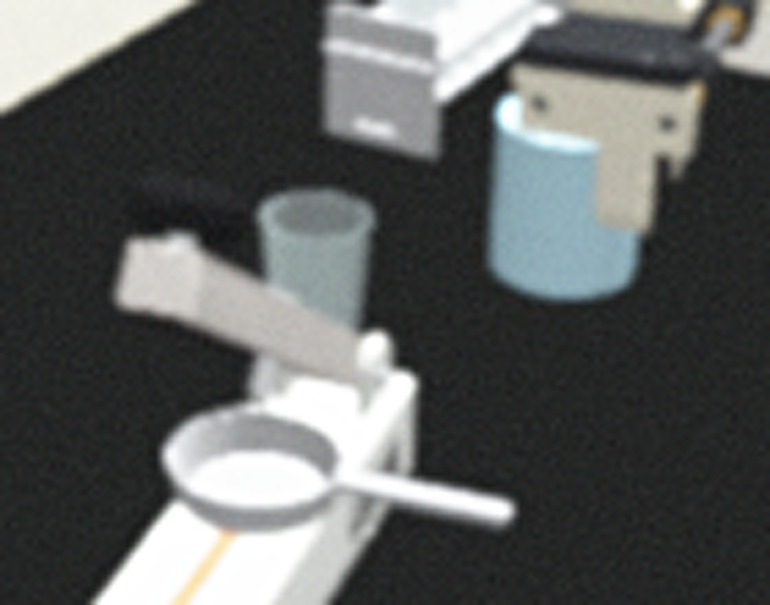

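View pics/t11.png

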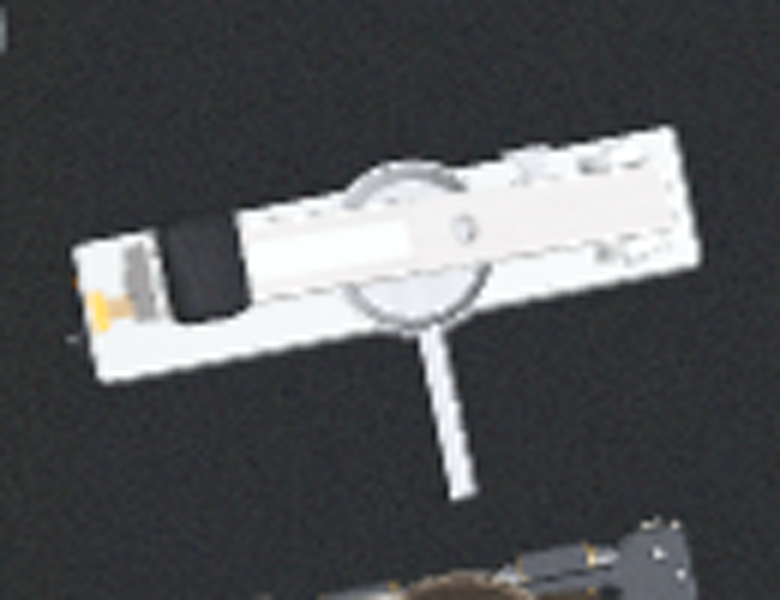

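The pan stands on the bed, centred under the arm; its rim centre is at about (238, 200) in the top picture. Next I go high over to the punch, turning the jaws.

Run:
```python
from h import *
print('pan',back('top',cp((413,245),170,160,6),.101))
o=arm.observe();p=o['position'];R=Rot.from_rotvec(o['ee_rot']).as_matrix()
for c in((597,215),(625,226),(652,233)):
  for jx in(-.044,-.034,-.025): q=onplane('side',cp(c,205,130,5.5),p,R,0,jx);print(q.round(4))
plan([.5027,.2972,.36],tool([0,0,-1],[.985,.172,0]),n=11)
```

```text
pan [[ 0.56852875 -0.00058492  0.101     ]]
[-0.044  -0.0176  0.0059]
[-0.034  -0.0125  0.0081]
[-0.025 -0.008  0.01 ]
[-0.044  -0.0146 -0.0069]
[-0.034  -0.0095 -0.0049]
[-0.025  -0.0049 -0.0031]
[-0.044  -0.0135 -0.0191]
[-0.034  -0.0084 -0.0172]
[-0.025  -0.0038 -0.0154]
dist cm 35.76 rot [ 0.003 -1.568  0.003] n 11 pos [ 0.391  -0.0313  0.2733]
{"x":-2.76,"y":-0.80,"z":1.52,"rx":0.000,"ry":-0.143,"rz":0.000},
{"x":-2.52,"y":-0.80,"z":1.90,"rx":0.000,"ry":-0.143,"rz":0.000},
{"x":-2.22,"y":-0.80,"z":2.24,"rx":0.000,"ry":-0.143,"rz":0.000},
{"x":-1.88,"y":-0.79,"z":2.53,"rx":0.000,"ry":-0.143,"rz":0.000},
{"x":-1.50,"y":-0.79,"z":2.77,"rx":0.000,"ry":-0.143,"rz":0.000},
{"x":-1.09,"y":-0.79,"z":2.96,"rx":0.000,"ry":-0.143,"rz":0.000},
{"x":-0.66,"y":-0.79,"z":3.08,"rx":0.000,"ry":-0.143,"rz":0.000},
{"x":-0.22,"y":-0.79,"z":3.15,"rx":0.000,"ry":-0.143,"rz":0.000},
{"x":0.23,"y":-0.79,"z":3.15,"rx":0.000,"ry":-0.143,"rz":0.000},
{"x":0.67,"y":-0.79,"z":3.08,"rx":0.000,"ry":-0.143,"rz":0.000},
{"x":1.11,"y":-0.79,"z":2.95,"rx":0.000,"ry":-0.143,"rz":0.000},
```

Emit:
move_arm(series=[{"x": -1, "y": -5, "z": 0, "rx": 0, "ry": -0.143, "rz": 0}, {"x": -2, "y": -4.5, "z": 1.5, "rx": 0, "ry": -0.143, "rz": 0}, {"x": -3, "y": 0, "z": 2.2, "rx": 0, "ry": -0.143, "rz": 0}, {"x": -2.5, "y": 0, "z": 3.0, "rx": 0, "ry": -0.143, "rz": 0}, {"x": -1.8, "y": 0, "z": 3.2, "rx": 0, "ry": -0.143, "rz": 0}, {"x": -1.2, "y": 0, "z": 3.4, "rx": 0, "ry": -0.143, "rz": 0}, {"x": -0.7, "y": 0, "z": 3.5, "rx": 0, "ry": -0.143, "rz": 0}, {"x": -0.2, "y": 0, "z": 3.5, "rx": 0, "ry": -0.143, "rz": 0}, {"x": 0.2, "y": 0, "z": 3.4, "rx": 0, "ry": -0.143, "rz": 0}, {"x": 0.7, "y": 0, "z": 3.1, "rx": 0, "ry": -0.143, "rz": 0}, {"x": 1.1, "y": 0, "z": 2.5, "rx": 0, "ry": -0.143, "rz": 0}, {"x": 0, "y": 0, "z": 0, "rx": 0, "ry": 0, "rz": 0}], jaw=5.5)

```text
clock: 11.08
position: [0.4881, 0.3131, 0.3654]
ee_rot: [-1.566, -0.175, 0.178]
force: [-0.9, -0.1, 0.2]
width: 0.601
```

Run:
```python
from h import *
o=arm.observe();print(o['clock'],o['position'],o['joints'],o['width'])
plan([.5027,.2972,.22],tool([0,0,-1],[.985,.172,0]))
```

```text
11.075 [0.48805566 0.31309843 0.36544049] [-0.3324493   0.32363234 -0.46505629  1.40395139  0.14522361  1.45102772
 -0.56938447] 0.6006590676645907
dist cm 14.7 rot [ 0.003  0.052 -0.002] n 3 pos [0.4881 0.3131 0.3654]
{"x":0.37,"y":4.85,"z":-0.61,"rx":0.001,"ry":0.017,"rz":-0.001},
{"x":0.38,"y":4.85,"z":-0.61,"rx":0.001,"ry":0.017,"rz":-0.001},
{"x":0.38,"y":4.85,"z":-0.61,"rx":0.001,"ry":0.017,"rz":-0.001},
```

Emit:
move_arm(series=[{"x": 0.5, "y": 4.8, "z": -0.6, "rx": 0, "ry": 0.017, "rz": 0}, {"x": 0.5, "y": 4.8, "z": -0.6, "rx": 0, "ry": 0.017, "rz": 0}, {"x": 0.2, "y": 4.0, "z": -0.5, "rx": 0, "ry": 0.017, "rz": 0}, {"x": 0, "y": 0, "z": 0, "rx": 0, "ry": 0, "rz": 0}])

```text
clock: 11.58
position: [0.5038, 0.2954, 0.2255]
ee_rot: [-1.571, -0.126, 0.129]
force: [-0.1, 0.1, 0.1]
width: 0.601
```

Run:
```python
from h import *
o=arm.observe();print(o['clock'],o['position'],o['joints'],o['width'])
im=arm.get_image('side');crop(im,150,180,270,330,4,'pics/s12.png')
im=arm.get_image('top');crop(im,90,170,210,270,6,'pics/t12.png')
plan([.5027,.2972,.18],tool([0,0,-1],[.985,.172,0]))
print((proj('top',o['position'])[0]-[90,170]+.5)*6-.5,(proj('side',o['position'])[0]-[150,180]+.5)*4-.5)
```

```text
11.575 [0.50376064 0.29540834 0.22553985] [-0.30971666  0.40351175 -0.43761291  1.63286467  0.18585822  1.14985354
 -0.63099445] 0.6005263061424574
dist cm 4.94 rot [ 0.001 -0.009  0.004] n 1 pos [0.5051 0.2979 0.2293]
{"x":-0.27,"y":4.93,"z":-0.03,"rx":0.001,"ry":-0.009,"rz":0.004},
[266.91616649 324.78287317] [225.86992297 216.04225908]
```

View pics/s12.png

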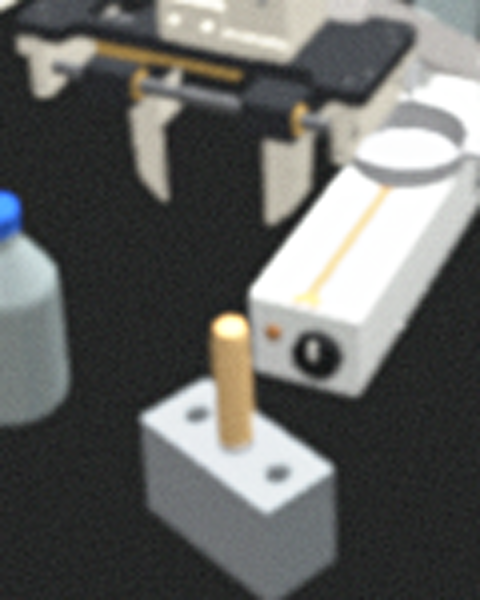

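View pics/t12.png

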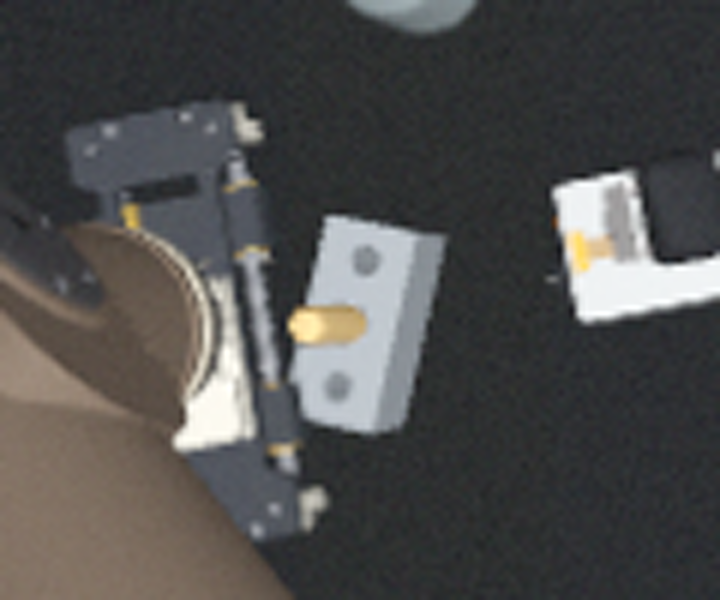

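Run:
```python
from h import *
p=np.array([.5038,.2954,.2255]);R=Rot.from_rotvec([-1.571,-.126,.129]).as_matrix()
for y in(0,-.05,-.109):
  for x in(-.095,.095):
    for z in(-.0375,.0375):
      X=p+R@[x,y,z]; print(y,x,z,((proj('top',X)[0]-[90,170]+.5)*6-.5).round(),((proj('side',X)[0]-[150,180]+.5)*4-.5).round())
# finger tips triangulation: side only, assume tool z=0 plane
for c in((162,200),(275,222),(150,192),(310,195)):
  print(c,onplane('side',cp(c,150,180,4),p,R,2,0).round(4), onplane('side',cp(c,150,180,4),p,R,2,-.0095).round(4), onplane('side',cp(c,150,180,4),p,R,2,.0095).round(4))
```

```text
0 -0.095 -0.0375 [378. 507.] [418. 217.]
0 -0.095 0.0375 [225. 535.] [363. 298.]
0 0.095 -0.0375 [310. 115.] [105. 144.]
0 0.095 0.0375 [159. 144.] [ 33. 215.]
-0.05 -0.095 -0.0375 [349. 517.] [419. 138.]
-0.05 -0.095 0.0375 [190. 546.] [362. 215.]
-0.05 0.095 -0.0375 [279. 107.] [98. 67.]
-0.05 0.095 0.0375 [122. 138.] [ 24. 135.]
-0.109 -0.095 -0.0375 [313. 529.] [420.  38.]
-0.109 -0.095 0.0375 [145. 560.] [361. 111.]
-0.109 0.095 -0.0375 [239.  97.] [ 89. -28.]
-0.109 0.095 0.0375 [ 73. 129.] [12. 35.]
(162, 200) [ 0.0382 -0.0004  0.    ] [ 0.0439  0.0071 -0.0095] [ 0.0325 -0.0079  0.0095]
(275, 222) [-0.029  -0.0039  0.    ] [-0.0242  0.0036 -0.0095] [-0.0338 -0.0113  0.0095]
(150, 192) [ 0.0453 -0.0037  0.    ] [ 0.0511  0.0037 -0.0095] [ 0.0395 -0.0112  0.0095]
(310, 195) [-0.0496 -0.0263  0.    ] [-0.0451 -0.0191 -0.0095] [-0.0541 -0.0334  0.0095]
```

Run:
```python
from h import *
print('punch top', back('top',cp((98,292),130,195,10),.155), 'side', back('side',cp((194,80),180,250,7),.155))
plan([.5027,.2972,.17],tool([0,0,-1],[.985,.172,0]))
```

```text
punch top [[0.50282125 0.3004395  0.155     ]] side [[0.50217954 0.29803854 0.155     ]]
dist cm 5.94 rot [ 0.001 -0.009  0.004] n 2 pos [0.5051 0.2979 0.2293]
{"x":-0.14,"y":2.97,"z":-0.01,"rx":0.000,"ry":-0.004,"rz":0.002},
{"x":-0.13,"y":2.97,"z":-0.01,"rx":0.000,"ry":-0.004,"rz":0.002},
```

The fingers are open over the punch, with the jaws level. The finger tips show about 10 mm above the reported TCP point, so I allow for that and go down to a reported 0.098.

Emit:
move_arm(series=[{"x": -0.2, "y": 4.0, "z": 0, "rx": 0, "ry": -0.008, "rz": 0.004}, {"x": -0.1, "y": 4.0, "z": 0, "rx": 0, "ry": 0, "rz": 0}, {"x": 0, "y": 3.0, "z": 0, "rx": 0, "ry": 0, "rz": 0}, {"x": 0, "y": 1.5, "z": 0, "rx": 0, "ry": 0, "rz": 0}, {"x": 0, "y": 0, "z": 0, "rx": 0, "ry": 0, "rz": 0}])

```text
clock: 12.3
position: [0.5093, 0.304, 0.1137]
ee_rot: [-1.557, -0.148, 0.12]
force: [0.5, 0.5, 0.7]
width: 0.599
```

Run:
```python
from h import *
o=arm.observe();print(o['clock'],o['position'],o['force'],o['width'])
im=arm.get_image('side');crop(im,150,180,270,330,4,'pics/s13.png')
plan([.5027,.2975,.098],tool([0,0,-1],[.985,.172,0]))
```

```text
12.3 [0.50933986 0.30398372 0.1137111 ] [0.48070719 0.47956632 0.65292944] 0.5988138037071788
dist cm 1.92 rot [-0.008 -0.002  0.02 ] n 1 pos [0.5098 0.3044 0.1145]
{"x":-0.85,"y":1.63,"z":-0.57,"rx":-0.008,"ry":-0.002,"rz":0.020},
```

View pics/s13.png

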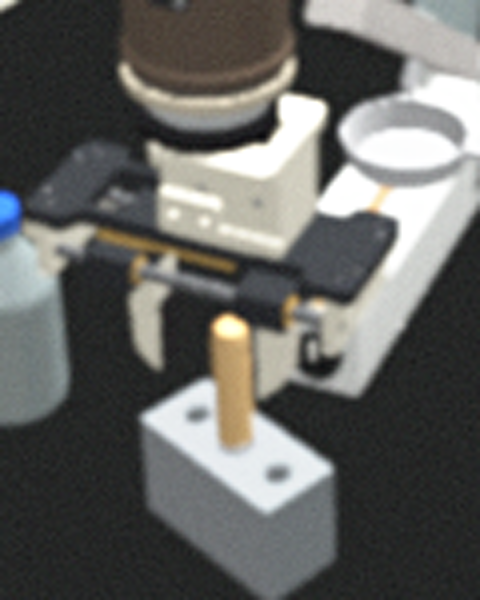

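Emit:
move_arm(series=[{"x": -0.8, "y": 0.4, "z": -0.5, "rx": -0.008, "ry": -0.002, "rz": 0.02}, {"x": 0, "y": 0.8, "z": 0, "rx": 0, "ry": 0, "rz": 0}, {"x": 0, "y": 0.4, "z": 0, "rx": 0, "ry": 0, "rz": 0}, {"x": 0, "y": 0, "z": 0, "rx": 0, "ry": 0, "rz": 0}])

```text
clock: 12.85
position: [0.5039, 0.2987, 0.1003]
ee_rot: [-1.565, -0.138, 0.134]
force: [0.0, -0.9, 0.1]
width: 0.602
```

Run:
```python
from h import *
o=arm.observe();print(o['clock'],o['position'],o['force'],o['width'])
im=arm.get_image('side');crop(im,170,220,250,300,8,'pics/s14.png')
im=arm.get_image('top');crop(im,90,170,210,270,6,'pics/t14.png')
plan([.5027,.2975,.098],tool([0,0,-1],[.985,.172,0]))
```

```text
12.85 [0.50385814 0.2987263  0.10030277] [ 0.02402884 -0.93145598  0.12014196] 0.6018861050700351
dist cm 0.32 rot [-0.002 -0.     0.003] n 1 pos [0.504  0.2989 0.1006]
{"x":-0.15,"y":0.26,"z":-0.11},
```

View pics/s14.png

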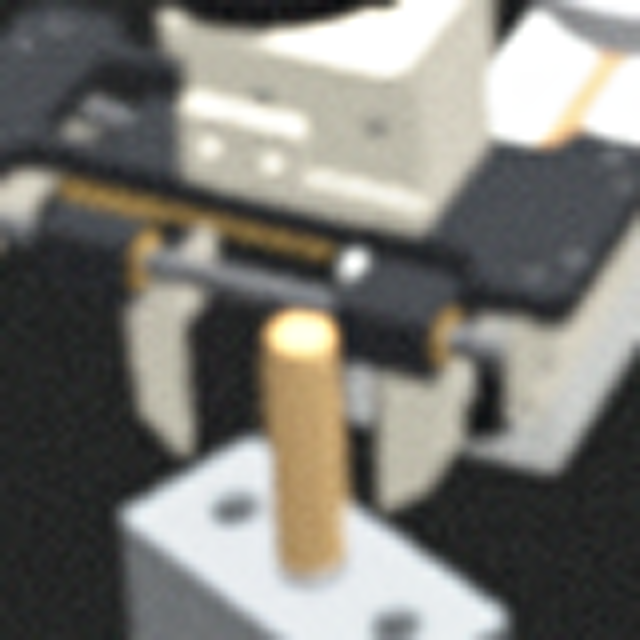

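View pics/t14.png

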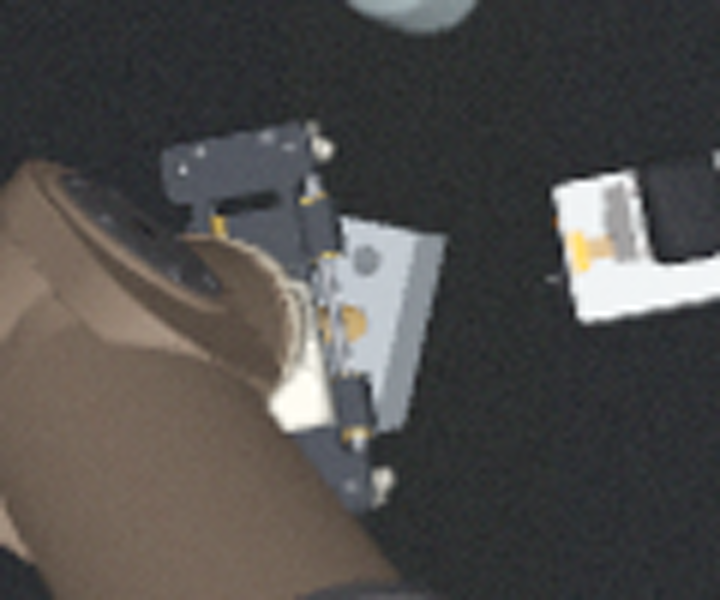

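Run:
```python
from h import *
o=arm.observe();p=o['position'];R=Rot.from_rotvec(o['ee_rot']).as_matrix()
for c in((190,458),(383,510),(402,508)):
  for z in(-.0095,0,.0095): print(c,onplane('side',cp(c,170,220,8),p,R,2,z).round(4))
for z in(.07,.11,.155): print(z,((proj('side',[.5027,.2972,z])[0]-[170,220]+.5)*8-.5).round(), R.T@(np.array([.5027,.2972,z])-p))
```

```text
(190, 458) [ 0.0411  0.0107 -0.0095]
(190, 458) [ 0.0356  0.0016 -0.    ]
(190, 458) [ 0.0301 -0.0076  0.0095]
(383, 510) [-0.0202  0.0103 -0.0095]
(383, 510) [-0.0249  0.0012  0.    ]
(383, 510) [-0.0296 -0.008   0.0095]
(402, 508) [-0.0262  0.0076 -0.0095]
(402, 508) [-0.0308 -0.0015  0.    ]
(402, 508) [-0.0354 -0.0106  0.0095]
0.07 [314. 566.] [-0.00167509  0.03057495 -0.00148747]
0.11 [308. 457.] [-0.00155347 -0.00942481 -0.00141797]
0.155 [302. 329.] [-0.00141664 -0.05442453 -0.00133978]
```

By projection the finger tips are symmetric about the punch (front edges at ±30 mm). Small correction, then close.

Emit:
move_arm(series=[{"x": -0.15, "y": 0, "z": -0.1, "rx": 0, "ry": 0, "rz": 0.003}, {"x": 0, "y": 0, "z": 0, "rx": 0, "ry": 0, "rz": 0}])

```text
clock: 13.2
position: [0.5027, 0.2976, 0.1007]
ee_rot: [-1.565, -0.136, 0.136]
force: [-0.1, 0.1, -0.6]
width: 0.599
```

Emit:
move_arm(series=[{"x": 0, "y": 0, "z": 0, "rx": 0, "ry": 0, "rz": 0}, {"x": 0, "y": 0, "z": 0, "rx": 0, "ry": 0, "rz": 0}, {"x": 0, "y": 0, "z": 0, "rx": 0, "ry": 0, "rz": 0}, {"x": 0, "y": 0, "z": 0, "rx": 0, "ry": 0, "rz": 0}, {"x": 0, "y": 0, "z": 0, "rx": 0, "ry": 0, "rz": 0}], jaw=0, newtons=60)

```text
clock: 13.82
position: [0.5028, 0.2977, 0.1009]
ee_rot: [-1.565, -0.136, 0.136]
force: [1.3, -0.3, -0.0]
width: 0.219
```

Run:
```python
from h import *
o=arm.observe();print(o['clock'],o['position'],o['force'],o['ft_torque'],o['width']*91.8)
im=arm.get_image('side');crop(im,170,220,250,300,8,'pics/s15.png')
plan([.5027,.2975,.21],tool([0,0,-1],[.985,.172,0]))
```

```text
13.825 [0.50277542 0.29774504 0.10089738] [ 1.34046365 -0.26508606 -0.03619268] [ 0.04759095 -0.14524146  0.00582502] 20.123672002818214
dist cm 10.91 rot [-0.002 -0.     0.   ] n 2 pos [0.5028 0.2977 0.1009]
{"x":-0.00,"y":-5.46,"z":-0.00},
{"x":-0.01,"y":-5.46,"z":-0.01},
```

View pics/s15.png

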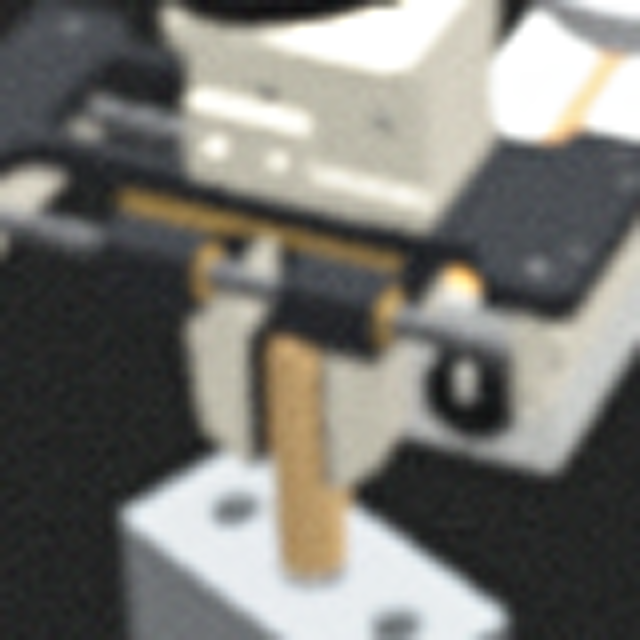

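The punch is gripped (20 mm opening). Lifting straight out and high.

Emit:
move_arm(series=[{"x": 0, "y": -2, "z": 0, "rx": 0, "ry": 0, "rz": 0}, {"x": 0, "y": -4, "z": 0, "rx": 0, "ry": 0, "rz": 0}, {"x": 0, "y": -5, "z": 0, "rx": 0, "ry": 0, "rz": 0}, {"x": 0, "y": -5.5, "z": 0, "rx": 0, "ry": 0, "rz": 0}, {"x": 0, "y": -5.5, "z": 0, "rx": 0, "ry": 0, "rz": 0}, {"x": 0, "y": -5.5, "z": 0, "rx": 0, "ry": 0, "rz": 0}, {"x": 0, "y": -5.5, "z": 0, "rx": 0, "ry": 0, "rz": 0}, {"x": 0, "y": -2, "z": 0, "rx": 0, "ry": 0, "rz": 0}])

```text
clock: 14.88
position: [0.5012, 0.2957, 0.4588]
ee_rot: [-1.567, -0.131, 0.141]
force: [0.7, 0.3, -1.4]
width: 0.218
```

```bash
cat >> h.py <<'E'
H=np.array([.572,-.0295,.173]); A=np.array([.0986,-.565,.819]); A/=np.linalg.norm(A)
RT=tool(-A,[.985,.172,0])
E
python3 - <<'E'
from h import *
o=arm.observe();print(o['clock'],o['position'],o['force'],o['width']*91.8,o['joints'])
im=arm.get_image('side');crop(im,100,60,300,300,2.5,'pics/s16.png')
plan([.586,-.14,.44],RT,vmax=4.2)
E
```

```text
14.875 [0.50123235 0.29570849 0.45876914] [ 0.6507754   0.32179086 -1.43348322] 20.00012791859284 [-0.32684654  0.31929503 -0.44480226  1.18648206  0.1329125   1.6698776
 -0.56573042]
dist cm 44.44 rot [ 0.611 -0.001 -0.005] n 11 pos [0.5014 0.2958 0.4601]
{"x":0.07,"y":0.18,"z":-4.04,"rx":0.056,"ry":-0.000,"rz":-0.000},
{"x":0.07,"y":-0.04,"z":-4.04,"rx":0.056,"ry":-0.000,"rz":-0.000},
{"x":0.07,"y":-0.27,"z":-4.03,"rx":0.056,"ry":-0.000,"rz":-0.000},
{"x":0.07,"y":-0.49,"z":-4.01,"rx":0.056,"ry":-0.000,"rz":-0.000},
{"x":0.07,"y":-0.71,"z":-3.98,"rx":0.056,"ry":-0.000,"rz":-0.000},
{"x":0.07,"y":-0.93,"z":-3.93,"rx":0.056,"ry":-0.000,"rz":-0.000},
{"x":0.07,"y":-1.15,"z":-3.87,"rx":0.056,"ry":-0.000,"rz":-0.000},
{"x":0.07,"y":-1.36,"z":-3.80,"rx":0.056,"ry":-0.000,"rz":-0.000},
{"x":0.07,"y":-1.57,"z":-3.72,"rx":0.056,"ry":-0.000,"rz":-0.000},
{"x":0.07,"y":-1.77,"z":-3.63,"rx":0.056,"ry":-0.000,"rz":-0.000},
{"x":0.08,"y":-1.97,"z":-3.53,"rx":0.056,"ry":-0.000,"rz":-0.000},
```

View pics/s16.png

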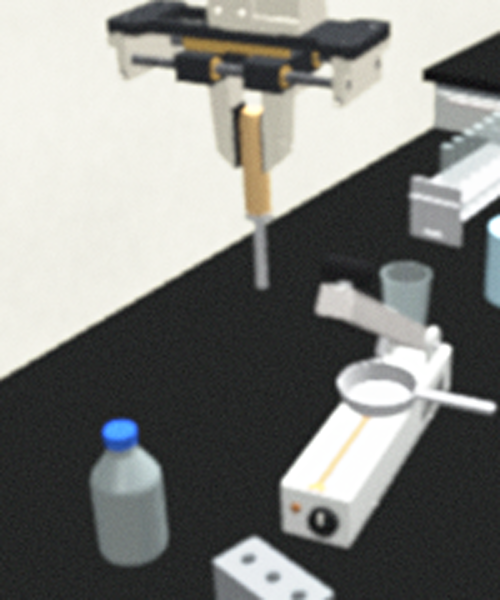

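The punch is out of the stand and hangs straight; its tip is at about (205, 175) in the side picture. Moving over the sealer while tilting.

Emit:
move_arm(series=[{"x": 0.1, "y": 0.1, "z": -4.0, "rx": 0.056, "ry": 0, "rz": 0}, {"x": 0.1, "y": 0, "z": -4.2, "rx": 0.056, "ry": 0, "rz": 0}, {"x": 0.1, "y": -0.3, "z": -4.2, "rx": 0.056, "ry": 0, "rz": 0}, {"x": 0.1, "y": -0.5, "z": -4.1, "rx": 0.056, "ry": 0, "rz": 0}, {"x": 0.1, "y": -0.7, "z": -4.1, "rx": 0.056, "ry": 0, "rz": 0}, {"x": 0.1, "y": -0.9, "z": -4.0, "rx": 0.056, "ry": 0, "rz": 0}, {"x": 0.1, "y": -1.2, "z": -3.9, "rx": 0.056, "ry": 0, "rz": 0}, {"x": 0.1, "y": -1.4, "z": -3.8, "rx": 0.056, "ry": 0, "rz": 0}, {"x": 0.1, "y": -1.6, "z": -3.7, "rx": 0.056, "ry": 0, "rz": 0}, {"x": 0.1, "y": -1.8, "z": -3.6, "rx": 0.056, "ry": 0, "rz": 0}, {"x": 0.1, "y": -2.0, "z": -3.0, "rx": 0.056, "ry": 0, "rz": 0}, {"x": 0, "y": 0, "z": 0, "rx": 0, "ry": 0, "rz": 0}])

```text
clock: 16.42
position: [0.5892, -0.1538, 0.4229]
ee_rot: [-0.929, -0.062, 0.17]
force: [-0.4, 0.4, -1.2]
width: 0.221
```

Run:
```python
from h import *
print('tip check lifted', proj('side',[.5014,.2958,.369]), cp((262,288),100,60,2.5))
o=arm.observe();print(o['clock'],o['position'],o['force'],o['width']*91.8,o['joints'])
im=arm.get_image('side');crop(im,180,60,330,230,3.5,'pics/s17.png')
im=arm.get_image('top');crop(im,170,130,330,260,5,'pics/t17.png')
p=H+A*.15; plan(p,RT,vmax=4)
R=Rot.from_rotvec(o['ee_rot']).as_matrix();p=o['position']
for nm,t in(('tool',p+R@[0,.0909,0]),('world',p+[0,0,.027]+R@[0,.118,0])):
    print(nm,t,((proj('side',t)[0]-[180,60]+.5)*3.5-.5),((proj('top',t)[0]-[170,130]+.5)*5-.5))
```

```text
tip check lifted [[203.99078456 173.73210948]] [204.5 174.9]
16.425 [ 0.58918365 -0.15383096  0.42291168] [-0.3588301  0.447385  -1.2349097] 20.30045350911159 [ 0.59261061  0.60197587 -0.267629    0.9883927  -0.41007764  1.89672118
  0.44283948]
dist cm 13.44 rot [-0.029 -0.004 -0.016] n 4 pos [ 0.5892 -0.1496  0.4255]
{"x":0.15,"y":3.12,"z":-1.23,"rx":-0.007,"ry":-0.001,"rz":-0.004},
{"x":0.14,"y":3.13,"z":-1.21,"rx":-0.007,"ry":-0.001,"rz":-0.004},
{"x":0.12,"y":3.14,"z":-1.18,"rx":-0.007,"ry":-0.001,"rz":-0.004},
{"x":0.11,"y":3.15,"z":-1.16,"rx":-0.007,"ry":-0.001,"rz":-0.004},
tool [ 0.57841012 -0.10056093  0.35004848] [310.71036571 200.01988479] [520.07394308 308.04111046]
world [ 0.57519821 -0.08467955  0.35532579] [304.40999461 200.28250102] [489.39249572 314.50315538]
```

View pics/s17.png

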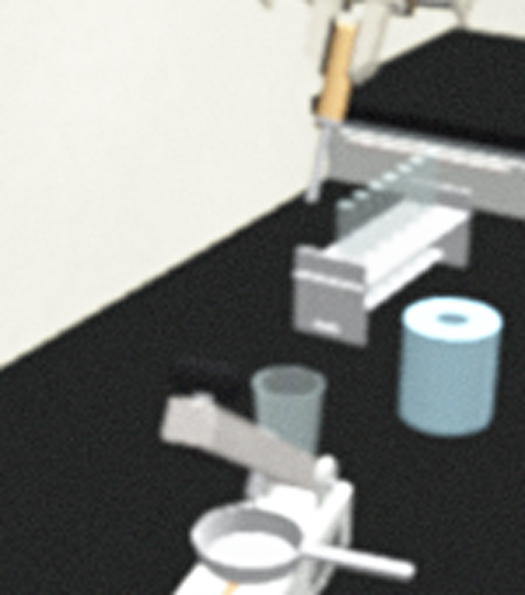

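View pics/t17.png

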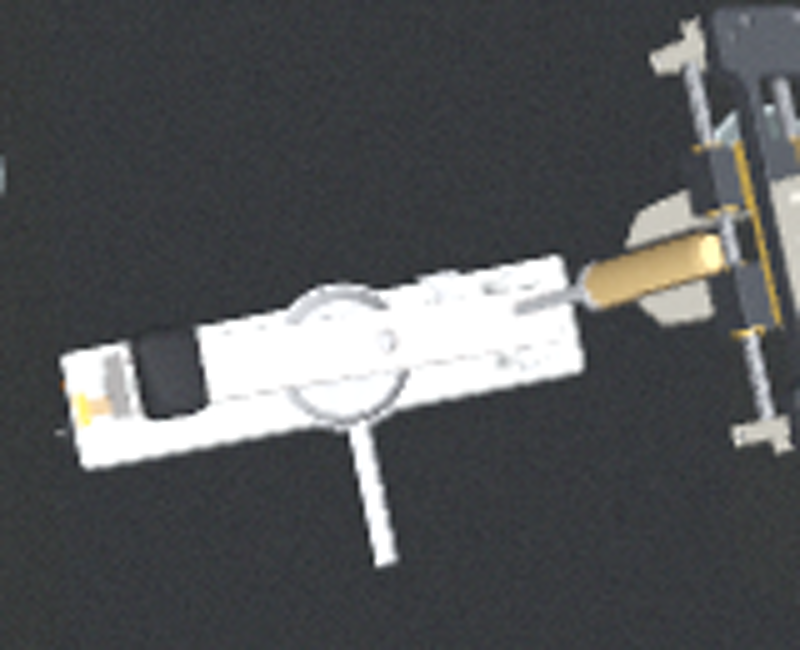

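The observed tip (side about (270, 117), top about (273, 191)) agrees with tip = TCP + 91 mm along the tool. Approaching the pre-insertion point.

Emit:
move_arm(series=[{"x": 0.1, "y": 3.0, "z": -1.2, "rx": -0.007, "ry": -0.001, "rz": -0.004}, {"x": 0.1, "y": 3.2, "z": -1.2, "rx": -0.007, "ry": -0.001, "rz": -0.004}, {"x": 0.1, "y": 3.2, "z": -1.2, "rx": -0.007, "ry": -0.001, "rz": -0.004}, {"x": 0.1, "y": 2.5, "z": -1.0, "rx": -0.007, "ry": -0.001, "rz": -0.004}, {"x": 0, "y": 0, "z": 0, "rx": 0, "ry": 0, "rz": 0}, {"x": 0, "y": 0, "z": 0, "rx": 0, "ry": 0, "rz": 0}])

```text
clock: 17.27
position: [0.5858, -0.1056, 0.304]
ee_rot: [-0.96, -0.096, 0.167]
force: [-0.0, -0.7, -1.1]
width: 0.217
```

```bash
cat >> h.py <<'E'
TIP=.0909
def rep():
    o=arm.observe();R=Rot.from_rotvec(o['ee_rot']).as_matrix();t=o['position']+R@[0,TIP,0]
    ax=np.array([-A[2]*0,0,0])
    X=np.cross(np.cross(A,[0,0,1]),A)  # up along arm? perpendicular to A in vertical plane
    X/=np.linalg.norm(X); Y=np.cross(A,X); d=t-H
    print('clock',o['clock'],'tip in arm frame mm: x %.1f y %.1f z %.1f'%tuple(1000*np.array([d@X,d@Y,d@A])),'ang',np.degrees(np.arccos(min(1,-R[:,1]@A))).round(2),'F',o['force'].round(2),'Fax',(o['force']@A).round(2),'w',(o['width']*91.8).round(2))
    return o,R,t
E
python3 - <<'E'
from h import *
o,R,t=rep();print(o['position'],o['joints'])
im=arm.get_image('side');crop(im,205,120,305,220,7,'pics/s18.png')
im=arm.get_image('top');crop(im,220,160,320,240,8,'pics/t18.png')
plan(H+A*(TIP+.03),RT,vmax=3)
print(((proj('side',t)[0]-[205,120]+.5)*7-.5),((proj('top',t)[0]-[220,160]+.5)*8-.5))
E
```

```text
Traceback (most recent call last):
  File "h.py", line 45, in rep
    print('clock',o['clock'],'tip in arm frame mm: x %.1f y %.1f z %.1f'%tuple(1000*np.array([d@X,d@Y,d@A])),'ang',np.degrees(np.arccos(min(1,-R[:,1]@A))).round(2),'F',o['force'].round(2),'Fax',(o['force']@A).round(2),'w',(o['width']*91.8).round(2))
                                                                                                                                                                                                                              ^^^^^^^^^^^^^^^^^^^^^^^
AttributeError: 'float' object has no attribute 'round'
```

```bash
sed -i "s/(o\['width'\]\*91.8).round(2)/round(float(o['width'])*91.8,2)/" h.py
python3 - <<'E'
from h import *
o,R,t=rep();print(o['position'],o['joints'])
im=arm.get_image('side');crop(im,205,120,305,220,7,'pics/s18.png')
im=arm.get_image('top');crop(im,220,160,320,240,8,'pics/t18.png')
plan(H+A*(TIP+.03),RT,vmax=3)
print(((proj('side',t)[0]-[205,120]+.5)*7-.5),((proj('top',t)[0]-[220,160]+.5)*8-.5))
E
```

```text
clock 17.275 tip in arm frame mm: x 11.5 y -0.4 z 60.7 ang 0.22 F [-0.02 -0.68 -1.14] Fax -0.55 w 19.93
[ 0.58575038 -0.10557348  0.30395017] [ 0.56823789  0.57021001 -0.29156242  1.31382635 -0.37752391  1.57256637
  0.54200998]
dist cm 3.28 rot [ 0.004  0.014 -0.   ] n 2 pos [ 0.5859 -0.106   0.3038]
{"x":-0.04,"y":1.54,"z":-0.56,"rx":0.002,"ry":0.007,"rz":-0.000},
{"x":-0.03,"y":1.54,"z":-0.56,"rx":0.002,"ry":0.007,"rz":-0.000},
[385.41009848 305.1891322 ] [287.17891575 283.84632429]
```

View pics/s18.png

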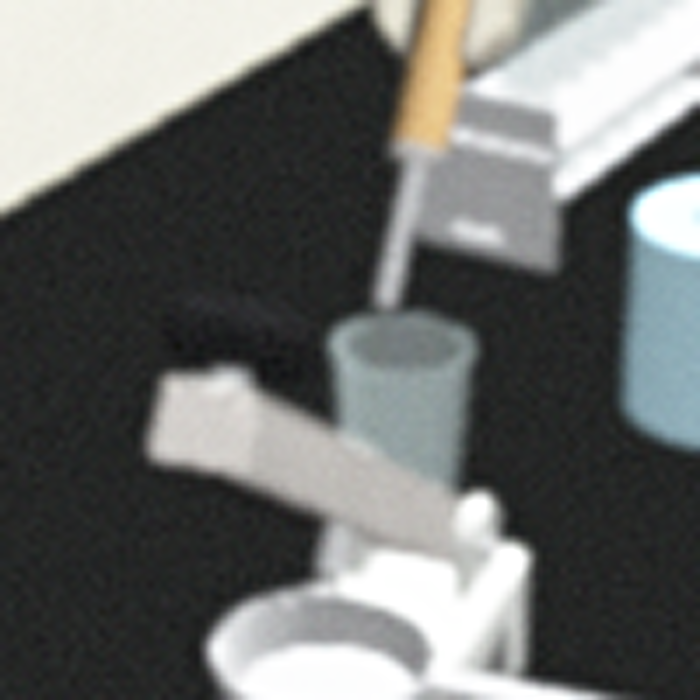

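View pics/t18.png

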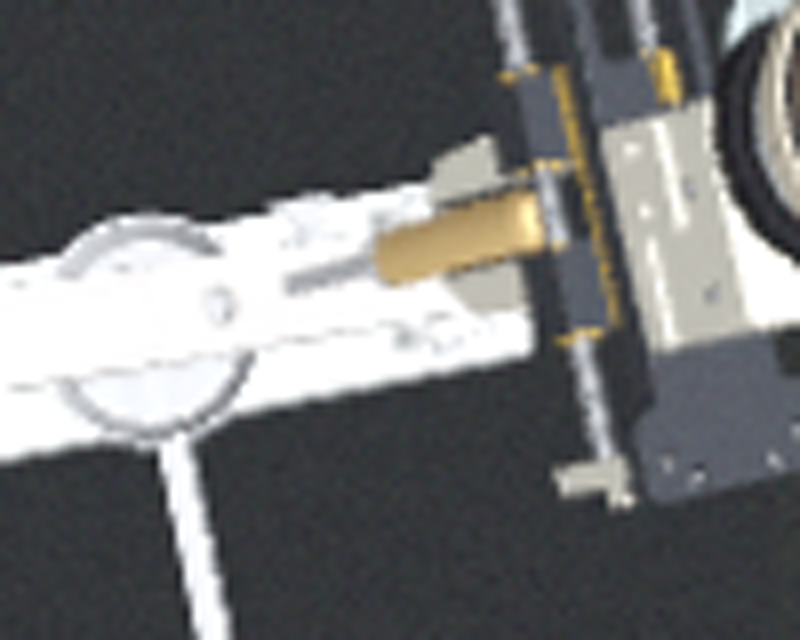

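Run:
```python
from h import *
ims=[arm.get_image('top').astype(float) for _ in range(4)]
m=np.mean(ims,0); np.save('topavg.npy',m)
crop(np.clip(m,0,255).astype(np.uint8),236,186,262,208,28,'pics/hole.png')
g=m.mean(2)[190:208,238:258]; print(g.round(0).astype(int))
print(back('top',cp((219,305),220,160,8),.173),proj('top',H), proj('top',H-A*.003))
```

```text
[[254 253 232 218 182 165 161 157 175 225 254 255 255 255 255 255 255 228
  242 226]
 [251 251 246 246 245 230 192 160 147 189 249 255 255 255 255 255 255 252
  255 253]
 [249 248 248 250 253 251 246 245 245 247 254 255 255 255 255 255 255 255
  255 255]
 [242 251 254 254 254 254 255 255 255 255 255 255 255 255 255 255 255 255
  255 248]
 [253 255 255 255 255 255 255 255 255 255 255 255 255 255 255 255 255 240
  203 186]
 [254 255 255 255 255 255 255 255 250 240 252 255 255 255 255 255 255 229
  183 173]
 [254 255 255 255 255 255 255 242 230 212 216 249 255 255 255 255 255 234
  204 208]
 [254 255 255 255 255 255 255 244 241 240 222 237 253 255 254 255 255 252
  249 250]
 [255 255 255 255 255 255 255 246 246 246 213 226 251 254 254 254 254 254
  255 255]
 [255 255 255 255 255 255 255 253 238 242 188 234 252 254 254 254 254 254
  255 255]
 [255 254 254 254 255 255 255 255 246 231 232 251 255 255 255 254 254 254
  254 255]
 [255 255 255 255 255 255 255 255 254 252 254 255 255 254 254 255 254 255
  255 255]
 [255 255 255 255 255 255 255 254 254 255 255 255 255 255 255 255 244 230
  228 211]
 [254 252 254 255 255 255 255 255 255 255 255 234 227 225 241 233 240 254
  255 255]
 [252 253 255 255 255 246 231 239 241 228 235 221 176 159 254 255 255 255
  255 255]
 [229 216 235 228 225 233 245 249 251 248 246 188 143 182 254 255 255 255
  255 255]
 [248 247 248 247 246 248 251 252 253 252 254 185 140 245 255 255 255 255
  255 255]
 [253 253 251 251 251 251 251 252 253 252 204 151 157 255 255 255 255 255
  255 255]]
[[ 0.57276888 -0.02904884  0.173     ]] [[247.09521318 197.94097622]] [[246.54639558 198.09587468]]
```

View pics/hole.png

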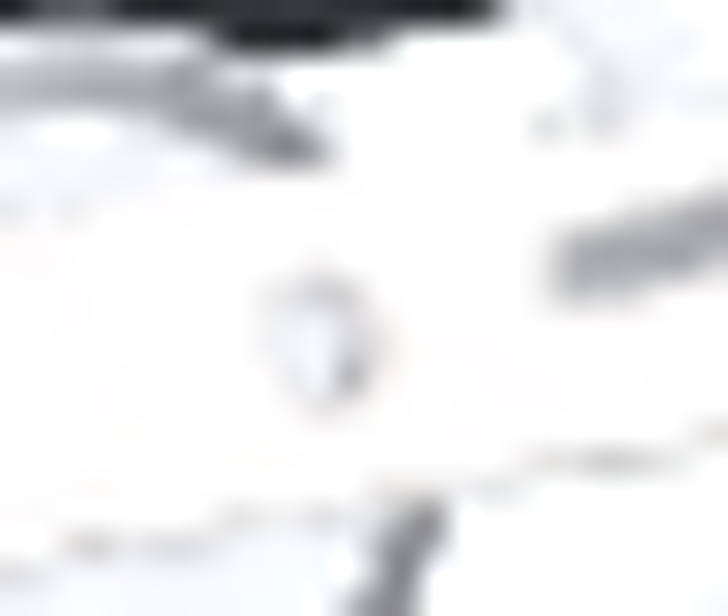

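```bash
sed -i 's/^H=np.array.*; A=np/H=np.array([.5727,-.0294,.173]); A=np/' h.py
python3 - <<'E'
from h import *
rep(); plan(H+A*(TIP+.02),RT,vmax=2.2)
E
```

```text
clock 17.575 tip in arm frame mm: x 9.9 y 0.5 z 60.5 ang 0.21 F [-0.22  0.15 -0.24] Fax -0.31 w 20.09
dist cm 4.17 rot [ 0.004  0.013 -0.   ] n 2 pos [ 0.5858 -0.1067  0.3029]
{"x":0.02,"y":2.02,"z":-0.50,"rx":0.002,"ry":0.006,"rz":-0.000},
{"x":0.02,"y":2.02,"z":-0.51,"rx":0.002,"ry":0.006,"rz":-0.000},
```

Emit:
move_arm(series=[{"x": 0, "y": 0.7, "z": -0.5, "rx": 0.002, "ry": 0.006, "rz": 0}, {"x": 0, "y": 1.3, "z": -0.5, "rx": 0.002, "ry": 0.006, "rz": 0}, {"x": 0, "y": 1.2, "z": 0, "rx": 0, "ry": 0, "rz": 0}, {"x": 0, "y": 0.8, "z": 0, "rx": 0, "ry": 0, "rz": 0}, {"x": 0, "y": 0, "z": 0, "rx": 0, "ry": 0, "rz": 0}, {"x": 0, "y": 0, "z": 0, "rx": 0, "ry": 0, "rz": 0}])

```text
clock: 18.32
position: [0.5828, -0.0912, 0.2609]
ee_rot: [-0.956, -0.081, 0.16]
force: [-0.3, -0.3, -1.1]
width: 0.219
```

Run:
```python
from h import *
o,R,t=rep()
im=arm.get_image('side');crop(im,225,140,285,200,12,'pics/s19.png')
im=arm.get_image('top');crop(im,230,180,280,215,14,'pics/t19.png')
plan(H+A*(TIP+.01),RT,vmax=2.2)
print(((proj('side',[t,H])-[225,140]+.5)*12-.5).round(),((proj('top',[t,H])-[230,180]+.5)*14-.5).round())
```

```text
clock 18.325 tip in arm frame mm: x -0.7 y 0.8 z 17.0 ang 0.12 F [-0.31 -0.33 -1.11] Fax -0.75 w 20.07
dist cm 0.72 rot [-0.001 -0.001 -0.001] n 1 pos [ 0.5829 -0.0913  0.261 ]
{"x":0.06,"y":0.72,"z":0.09},
[[397. 476.]
 [377. 546.]] [[293. 245.]
 [245. 254.]]
```

View pics/s19.png

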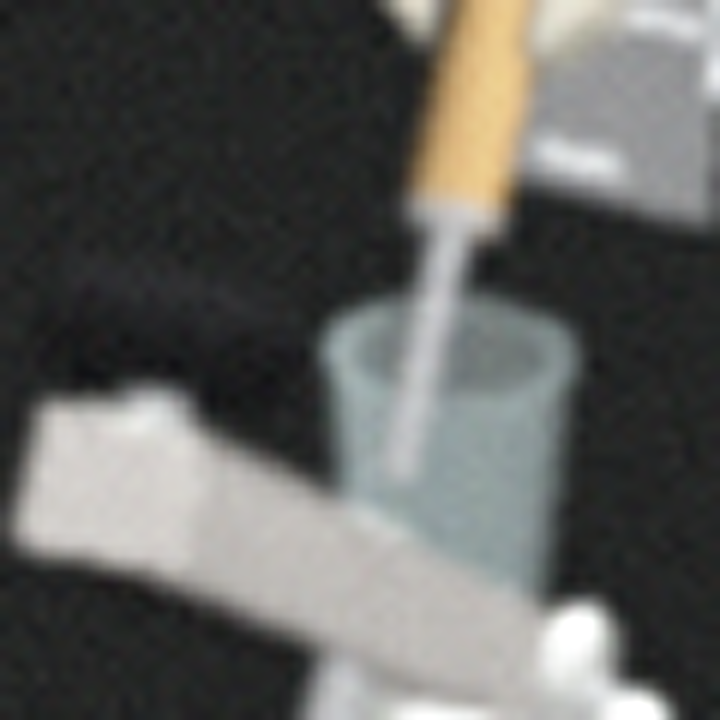

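View pics/t19.png

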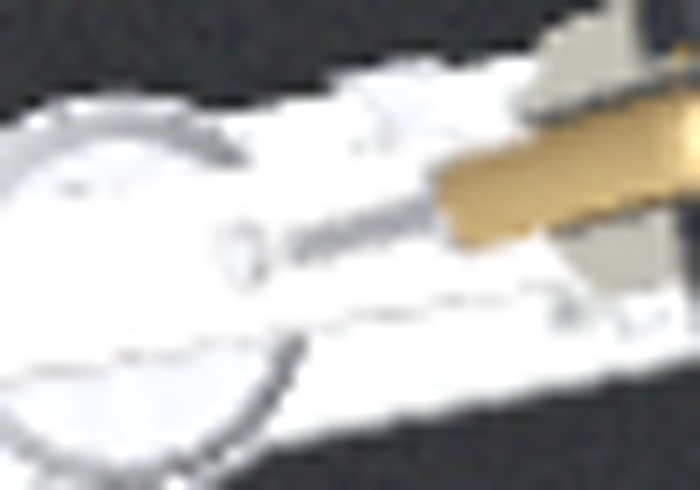

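The tip is about 17 mm over the mouth and within 1 mm of the axis: in the top picture the tip is at (251, 197) and the hole at (247, 198). Moving to just above the mouth.

Emit:
move_arm(series=[{"x": 0.08, "y": 0.4, "z": 0.1, "rx": 0, "ry": 0, "rz": 0}, {"x": 0, "y": 0.5, "z": 0, "rx": 0, "ry": 0, "rz": 0}, {"x": 0, "y": 0.3, "z": 0, "rx": 0, "ry": 0, "rz": 0}, {"x": 0, "y": 0, "z": 0, "rx": 0, "ry": 0, "rz": 0}])

```text
clock: 18.92
position: [0.5825, -0.0832, 0.2514]
ee_rot: [-0.956, -0.082, 0.159]
force: [0.5, -0.6, -0.7]
width: 0.218
```

Run:
```python
from h import *
o,R,t=rep()
m=np.mean([arm.get_image('top').astype(float) for _ in range(3)],0).clip(0,255).astype(np.uint8);crop(m,230,180,270,210,20,'pics/t20.png')
m=np.mean([arm.get_image('side').astype(float) for _ in range(2)],0).clip(0,255).astype(np.uint8);crop(m,235,160,275,200,15,'pics/s20.png')
plan(H+A*(TIP-.003),RT,vmax=2.2)
print(((proj('side',[t,t+A*.06,H])-[235,160]+.5)*15-.5).round(),((proj('top',[t,t+A*.06,H])-[230,180]+.5)*20-.5).round())
```

```text
clock 18.925 tip in arm frame mm: x 0.3 y -0.4 z 4.7 ang 0.06 F [ 0.46 -0.63 -0.65] Fax -0.13 w 20.03
dist cm 0.82 rot [-0.001 -0.001  0.   ] n 1 pos [ 0.5827 -0.0835  0.2517]
{"x":-0.06,"y":0.82,"z":-0.01},
[[325. 358.]
 [394.  44.]
 [322. 383.]] [[366. 357.]
 [596. 291.]
 [351. 364.]]
```

View pics/t20.png

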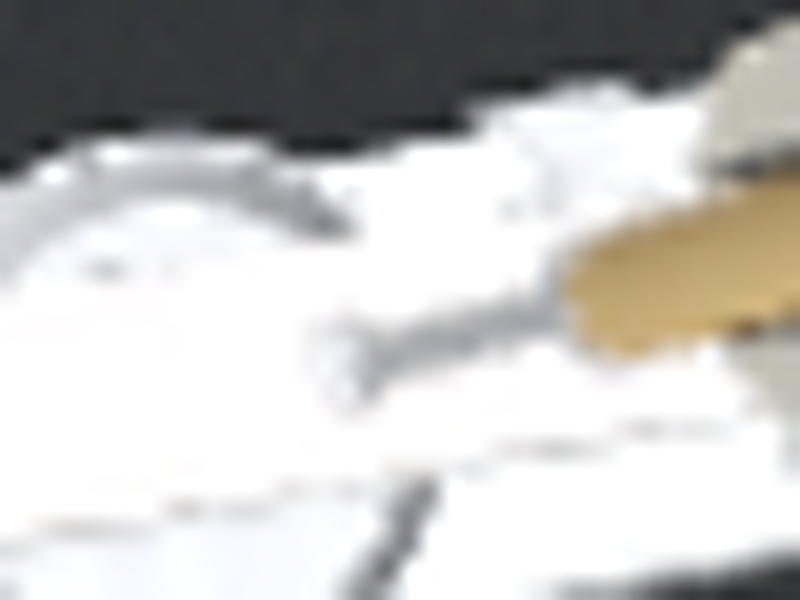

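View pics/s20.png

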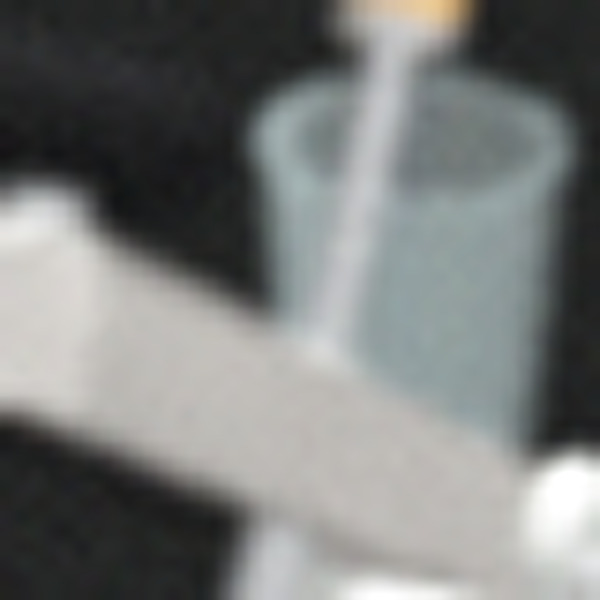

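The tip sits at the hole's edge in the top picture, about (248, 198), on the axis. Inserting until it meets the pin.

Emit:
move_arm(series=[{"x": -0.03, "y": 0.4, "z": 0, "rx": 0, "ry": 0, "rz": 0}, {"x": 0, "y": 0.4, "z": 0, "rx": 0, "ry": 0, "rz": 0}, {"x": 0, "y": 0.2, "z": 0, "rx": 0, "ry": 0, "rz": 0}])

```text
clock: 19.55
position: [0.582, -0.0786, 0.2438]
ee_rot: [-0.958, -0.083, 0.157]
force: [-0.3, -4.9, 5.7]
width: 0.221
```

Run:
```python
from h import *
rep()
```

```text
clock 19.55 tip in arm frame mm: x -0.5 y -0.9 z -4.2 ang 0.13 F [-0.26 -4.91  5.67] Fax 7.4 w 20.31
```

The tip is at -4 mm with about 8 N along the axis, so it is on the pin in the hole. Pushing on.

Emit:
move_arm(series=[{"x": 0.05, "y": 0.5, "z": 0, "rx": 0, "ry": 0, "rz": 0}, {"x": 0, "y": 0.5, "z": 0, "rx": 0, "ry": 0, "rz": 0}])

```text
clock: 19.8
position: [0.5814, -0.0744, 0.2363]
ee_rot: [-0.96, -0.083, 0.155]
force: [-2.0, -5.1, 4.7]
width: 0.221
```

Run:
```python
from h import *
rep()
```

```text
clock 19.8 tip in arm frame mm: x -1.5 y -1.2 z -12.7 ang 0.25 F [-2.   -5.08  4.7 ] Fax 6.52 w 20.3
```

Emit:
move_arm(series=[{"x": -0.08, "y": 0.4, "z": 0.1, "rx": 0.002, "ry": 0, "rz": 0}, {"x": 0, "y": 0.3, "z": 0, "rx": 0, "ry": 0, "rz": 0}])

```text
clock: 20.05
position: [0.5798, -0.0698, 0.2309]
ee_rot: [-0.959, -0.083, 0.155]
force: [0.2, 0.3, -0.6]
width: 0.215
```

Run:
```python
from h import *
rep()
im=arm.get_image('side');crop(im,225,140,285,225,7,'pics/s21.png')
rep()
```

```text
clock 20.05 tip in arm frame mm: x -0.5 y -0.4 z -19.9 ang 0.24 F [ 0.15  0.35 -0.63] Fax -0.7 w 19.72
clock 20.1 tip in arm frame mm: x -0.3 y -0.3 z -20.4 ang 0.2 F [-0.18  0.78 -2.  ] Fax -2.1 w 20.14
```

View pics/s21.png

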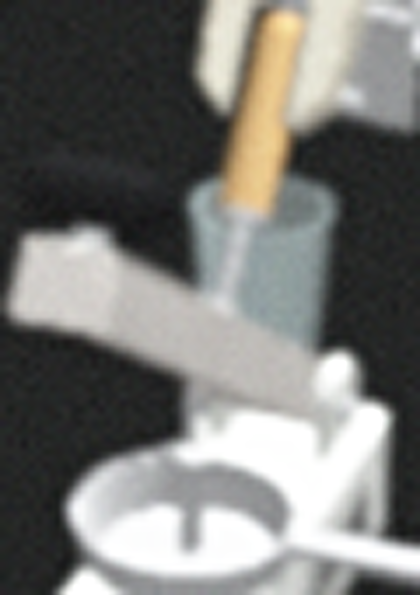

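The pin is in the pan at about (252, 215) in the side picture, just landing. I'll wait a moment and look again.

Emit:
move_arm(series=[{"x": 0, "y": 0.2, "z": 0, "rx": 0, "ry": 0, "rz": 0}, {"x": 0, "y": 0, "z": 0, "rx": 0, "ry": 0, "rz": 0}, {"x": 0, "y": 0, "z": 0, "rx": 0, "ry": 0, "rz": 0}, {"x": 0, "y": 0, "z": 0, "rx": 0, "ry": 0, "rz": 0}])

```text
clock: 20.6
position: [0.5793, -0.0673, 0.2283]
ee_rot: [-0.957, -0.083, 0.157]
force: [0.6, -0.4, -1.1]
width: 0.22
```

Run:
```python
from h import *
rep()
im=arm.get_image('side');crop(im,225,140,285,225,7,'pics/s22.png')
```

```text
clock 20.6 tip in arm frame mm: x 0.2 y -0.1 z -23.6 ang 0.12 F [ 0.58 -0.38 -1.14] Fax -0.66 w 20.19
```

View pics/s22.png

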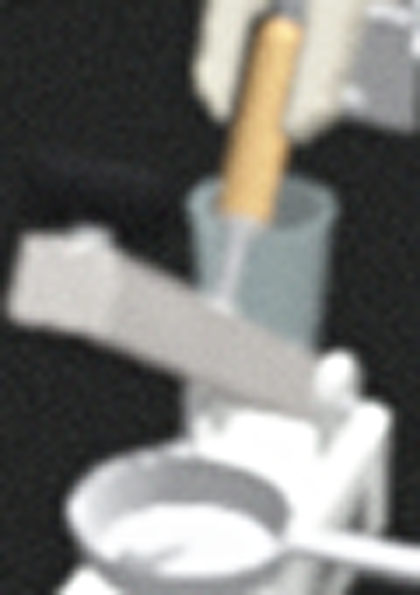

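The pin lies in the pan, at about (246, 218) in the side picture. Drawing the punch out along the axis.

Emit:
move_arm(series=[{"x": 0, "y": -1.0, "z": 0, "rx": 0, "ry": 0, "rz": 0}, {"x": 0, "y": -2.0, "z": 0, "rx": 0, "ry": 0, "rz": 0}, {"x": 0, "y": -3.0, "z": 0, "rx": 0, "ry": 0, "rz": 0}, {"x": 0, "y": -4.0, "z": 0, "rx": 0, "ry": 0, "rz": 0}, {"x": 0, "y": -4.5, "z": 1.0, "rx": 0, "ry": 0, "rz": 0}, {"x": 0, "y": -4.5, "z": 2.0, "rx": 0, "ry": 0, "rz": 0}, {"x": 0, "y": -4.0, "z": 2.0, "rx": 0, "ry": 0, "rz": 0}])

```text
clock: 21.52
position: [0.5933, -0.1621, 0.4521]
ee_rot: [-0.957, -0.078, 0.158]
force: [0.8, -0.6, -1.9]
width: 0.219
```

Run:
```python
from h import *
o,R,t=rep(); print(o['position'])
im=arm.get_image('side');crop(im,190,60,310,230,3.5,'pics/s23.png')
print(((proj('side',t)[0]-[190,60]+.5)*3.5-.5).round())
plan([.5027,.2975,.45],tool([0,0,-1],[.985,.172,0]),n=11)
```

```text
clock 21.525 tip in arm frame mm: x 50.2 y 2.7 z 214.8 ang 0.07 F [ 0.8  -0.58 -1.91] Fax -1.16 w 20.14
[ 0.59325266 -0.16214837  0.45213687]
[277. 161.]
dist cm 46.92 rot [-0.608 -0.003  0.004] n 11 pos [ 0.5937 -0.1627  0.4578]
{"x":-0.11,"y":2.49,"z":3.46,"rx":-0.055,"ry":-0.000,"rz":0.000},
{"x":-0.11,"y":2.30,"z":3.59,"rx":-0.055,"ry":-0.000,"rz":0.000},
{"x":-0.11,"y":2.10,"z":3.71,"rx":-0.055,"ry":-0.000,"rz":0.000},
{"x":-0.11,"y":1.89,"z":3.82,"rx":-0.055,"ry":-0.000,"rz":0.000},
{"x":-0.11,"y":1.68,"z":3.92,"rx":-0.055,"ry":-0.000,"rz":0.000},
{"x":-0.10,"y":1.46,"z":4.01,"rx":-0.055,"ry":-0.000,"rz":0.000},
{"x":-0.10,"y":1.23,"z":4.08,"rx":-0.055,"ry":-0.000,"rz":0.000},
{"x":-0.10,"y":1.00,"z":4.14,"rx":-0.055,"ry":-0.000,"rz":0.000},
{"x":-0.10,"y":0.77,"z":4.19,"rx":-0.055,"ry":-0.000,"rz":0.000},
{"x":-0.10,"y":0.54,"z":4.23,"rx":-0.055,"ry":-0.000,"rz":0.000},
{"x":-0.10,"y":0.31,"z":4.25,"rx":-0.055,"ry":-0.000,"rz":0.000},
```

View pics/s23.png

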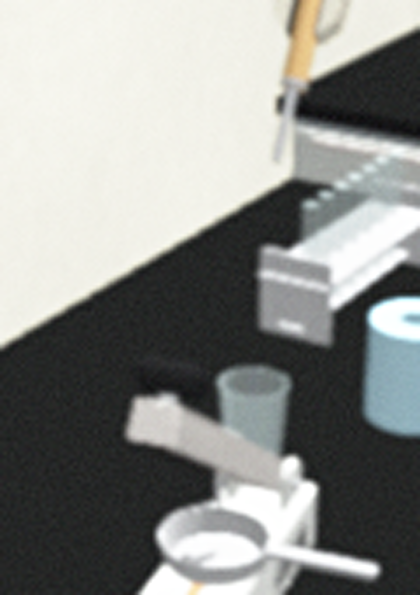

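The punch is clear, and its tip matches the prediction at (269, 106), so it did not slip. Back to the stand, turning it upright.

Emit:
move_arm(series=[{"x": -0.1, "y": 2.0, "z": 3.4, "rx": -0.055, "ry": 0, "rz": 0}, {"x": -0.1, "y": 2.3, "z": 3.7, "rx": -0.055, "ry": 0, "rz": 0}, {"x": -0.1, "y": 2.1, "z": 3.8, "rx": -0.055, "ry": 0, "rz": 0}, {"x": -0.1, "y": 1.9, "z": 3.9, "rx": -0.055, "ry": 0, "rz": 0}, {"x": -0.1, "y": 1.6, "z": 4.0, "rx": -0.055, "ry": 0, "rz": 0}, {"x": -0.1, "y": 1.4, "z": 4.1, "rx": -0.055, "ry": 0, "rz": 0}, {"x": -0.1, "y": 1.2, "z": 4.2, "rx": -0.055, "ry": 0, "rz": 0}, {"x": -0.1, "y": 1.0, "z": 4.2, "rx": -0.055, "ry": 0, "rz": 0}, {"x": -0.1, "y": 0.7, "z": 4.2, "rx": -0.055, "ry": 0, "rz": 0}, {"x": -0.1, "y": 0.5, "z": 4.2, "rx": -0.055, "ry": 0, "rz": 0}, {"x": -0.1, "y": 0.3, "z": 3.5, "rx": -0.055, "ry": 0, "rz": 0}, {"x": 0, "y": 0, "z": 0, "rx": 0, "ry": 0, "rz": 0}])

```text
clock: 23.08
position: [0.5035, 0.3012, 0.4619]
ee_rot: [-1.583, -0.137, 0.115]
force: [0.6, -0.4, -1.0]
width: 0.215
```

Run:
```python
from h import *
o,R,t=rep(); print(o['position'],t,R[:,1])
plan([.5027,.2975,.21],tool([0,0,-1],[.985,.172,0]),vmax=5)
```

```text
clock 23.075 tip in arm frame mm: x 388.8 y 10.3 z -30.5 ang 36.0 F [ 0.64 -0.37 -1.01] Fax -0.55 w 19.69
[0.503469   0.30115506 0.46194658] [0.50482772 0.29979005 0.37106698] [ 0.0149474  -0.01501665 -0.99977551]
dist cm 25.2 rot [ 0.017 -0.012  0.012] n 6 pos [0.5035 0.3012 0.4619]
{"x":-0.07,"y":4.20,"z":0.01,"rx":0.003,"ry":-0.002,"rz":0.002},
{"x":-0.07,"y":4.20,"z":0.00,"rx":0.003,"ry":-0.002,"rz":0.002},
{"x":-0.06,"y":4.20,"z":-0.01,"rx":0.003,"ry":-0.002,"rz":0.002},
{"x":-0.05,"y":4.20,"z":-0.02,"rx":0.003,"ry":-0.002,"rz":0.002},
{"x":-0.04,"y":4.20,"z":-0.03,"rx":0.003,"ry":-0.002,"rz":0.002},
{"x":-0.03,"y":4.20,"z":-0.05,"rx":0.003,"ry":-0.002,"rz":0.002},
```

Emit:
move_arm(series=[{"x": -0.07, "y": 4.2, "z": 0, "rx": 0.004, "ry": -0.002, "rz": 0.003}, {"x": -0.07, "y": 4.5, "z": 0, "rx": 0.004, "ry": -0.002, "rz": 0.003}, {"x": -0.06, "y": 4.5, "z": 0, "rx": 0.003, "ry": -0.002, "rz": 0.002}, {"x": -0.05, "y": 4.5, "z": 0, "rx": 0.003, "ry": -0.002, "rz": 0.002}, {"x": -0.04, "y": 4.5, "z": 0, "rx": 0.003, "ry": -0.002, "rz": 0.002}, {"x": 0, "y": 3.0, "z": 0, "rx": 0, "ry": 0, "rz": 0}, {"x": 0, "y": 0, "z": 0, "rx": 0, "ry": 0, "rz": 0}, {"x": 0, "y": 0, "z": 0, "rx": 0, "ry": 0, "rz": 0}])

```text
clock: 24.08
position: [0.5084, 0.2918, 0.2094]
ee_rot: [-1.564, -0.129, 0.118]
force: [-1.0, 0.5, -0.8]
width: 0.22
```

Run:
```python
from h import *
o,R,t=rep(); print(o['position'],t,R[:,1])
plan([.5027,.2975,.19],tool([0,0,-1],[.985,.172,0]),vmax=5)
```

```text
clock 24.075 tip in arm frame mm: x 237.2 y 7.4 z -232.6 ang 34.86 F [-1.03  0.53 -0.82] Fax -1.07 w 20.24
[0.50844114 0.29183506 0.20939577] [0.50905532 0.29217067 0.11849846] [ 0.00675661  0.00369212 -0.99997036]
dist cm 2.1 rot [-0.003 -0.016  0.007] n 1 pos [0.5084 0.2918 0.2094]
{"x":-0.49,"y":1.94,"z":0.64,"rx":-0.003,"ry":-0.016,"rz":0.007},
```

Emit:
move_arm(series=[{"x": -0.49, "y": 0.7, "z": 0.6, "rx": -0.003, "ry": -0.016, "rz": 0.007}, {"x": 0, "y": 0.7, "z": 0, "rx": 0, "ry": 0, "rz": 0}, {"x": 0, "y": 0, "z": 0, "rx": 0, "ry": 0, "rz": 0}])

```text
clock: 24.45
position: [0.5037, 0.2984, 0.1977]
ee_rot: [-1.565, -0.14, 0.133]
force: [0.0, -0.2, -1.9]
width: 0.215
```

Run:
```python
from h import *
o,R,t=rep(); print(o['position'],t,R[:,1])
plan([.5027,.2975,.18],tool([0,0,-1],[.985,.172,0]),vmax=5)
im=arm.get_image('side');crop(im,170,220,250,310,7,'pics/s24.png')
im=arm.get_image('top');crop(im,110,185,180,255,9,'pics/t24.png')
M=np.array([.5027,.2972,.07])
print(((proj('side',[t,M])-[170,220]+.5)*7-.5).round(),((proj('top',[t,M])-[110,185]+.5)*9-.5).round())
```

```text
clock 24.45 tip in arm frame mm: x 236.3 y 11.2 z -246.3 ang 34.93 F [ 0.04 -0.17 -1.87] Fax -1.43 w 19.74
[0.50374364 0.29836237 0.19773086] [0.50411789 0.29854102 0.10683181] [ 0.00411724  0.00196537 -0.99998959]
dist cm 1.78 rot [-0.001  0.001  0.004] n 1 pos [0.5037 0.2984 0.1977]
{"x":-0.13,"y":1.77,"z":-0.07,"rx":-0.001,"ry":0.001,"rz":0.004},
[[264. 408.]
 [275. 495.]] [[312. 347.]
 [344. 350.]]
```

View pics/s24.png

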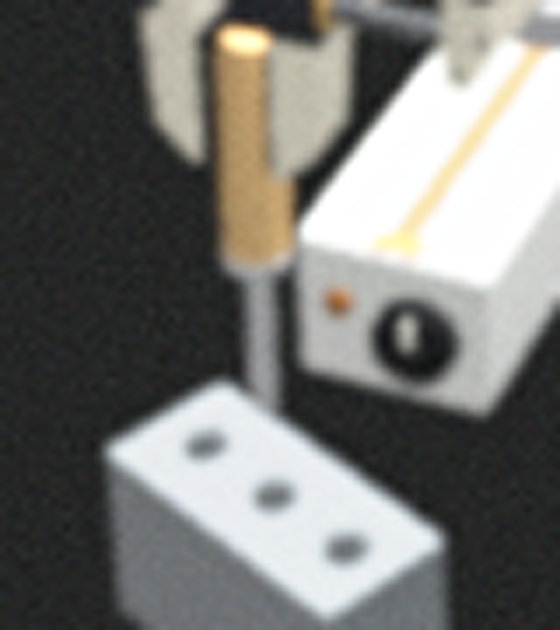

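View pics/t24.png

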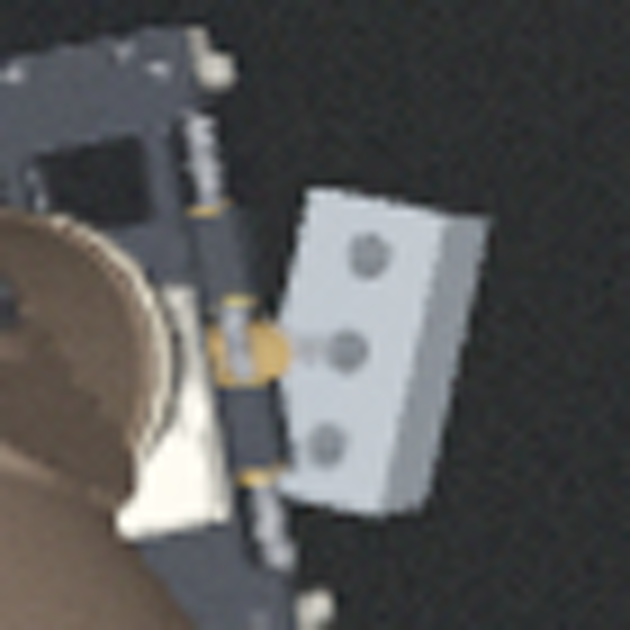

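Run:
```python
from h import *
print(back('top',cp((348,351),110,185,9),.07),back('side',cp((273.5,496),170,220,7),.07))
# tip observed in side (265,410)
print(tri(cp((314,348),110,185,9),cp((265,408),170,220,7)))
plan([.5022,.2963,.165],tool([0,0,-1],[.985,.172,0]),n=2)
```

```text
[[0.5022069  0.29575012 0.07      ]] [[0.50272104 0.29780387 0.07      ]]
(array([0.50391203, 0.29812846, 0.10670063]), np.float64(0.00029947076229695454))
dist cm 3.33 rot [-0.002  0.001  0.005] n 2 pos [0.5039 0.2986 0.1982]
{"x":-0.11,"y":1.66,"z":-0.10,"rx":-0.001,"ry":0.001,"rz":0.002},
{"x":-0.11,"y":1.66,"z":-0.10,"rx":-0.001,"ry":0.001,"rz":0.002},
```

Emit:
move_arm(series=[{"x": -0.18, "y": 0.6, "z": -0.14, "rx": -0.002, "ry": 0, "rz": 0.004}, {"x": 0, "y": 0.8, "z": 0, "rx": 0, "ry": 0, "rz": 0}, {"x": 0, "y": 0.8, "z": 0, "rx": 0, "ry": 0, "rz": 0}, {"x": 0, "y": 0, "z": 0, "rx": 0, "ry": 0, "rz": 0}])

```text
clock: 25.05
position: [0.5022, 0.2965, 0.1744]
ee_rot: [-1.567, -0.136, 0.136]
force: [-0.3, -0.8, -1.2]
width: 0.215
```

Run:
```python
from h import *
o,R,t=rep(); print(o['position'],t,R[:,1])
im=arm.get_image('side');crop(im,180,250,240,310,10,'pics/s25.png')
im=arm.get_image('top');crop(im,125,205,170,245,14,'pics/t25.png')
plan([.5025,.2968,.14],tool([0,0,-1],[.985,.172,0]),n=2)
```

```text
clock 25.05 tip in arm frame mm: x 221.5 y 13.4 z -264.4 ang 35.05 F [-0.34 -0.79 -1.21] Fax -0.58 w 19.77
[0.50222532 0.29649616 0.17437093] [0.50225661 0.2964262  0.08347096] [ 3.44204726e-04 -7.69659541e-04 -9.99999645e-01]
dist cm 3.52 rot [0.    0.001 0.001] n 2 pos [0.5026 0.2969 0.1752]
{"x":-0.01,"y":1.76,"z":-0.00},
{"x":-0.01,"y":1.76,"z":-0.00},
```

View pics/s25.png

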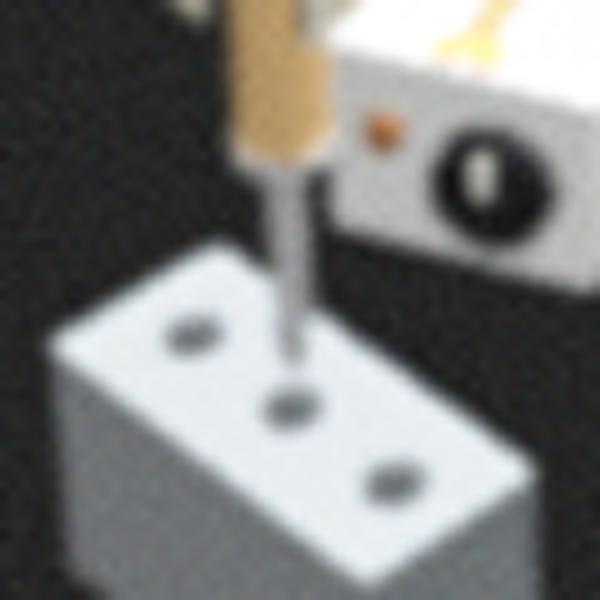

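View pics/t25.png

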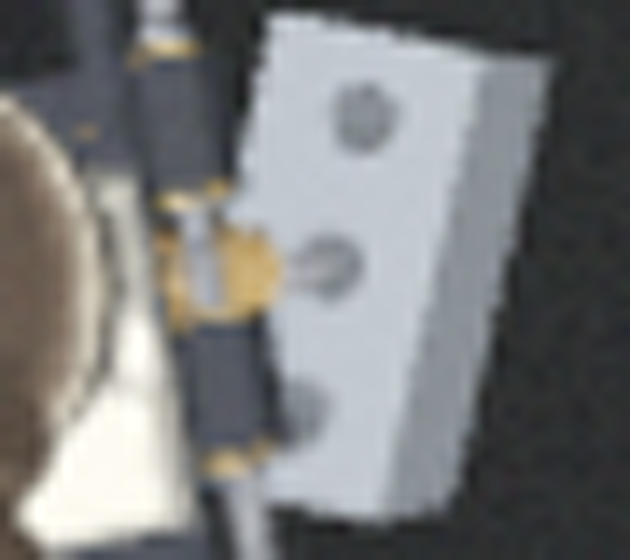

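The tip is directly over the middle hole (side picture, tip at (209, 286), hole at (209, 291)). Going down into it.

Emit:
move_arm(series=[{"x": 0, "y": 1.0, "z": 0, "rx": 0, "ry": 0, "rz": 0}, {"x": 0, "y": 1.2, "z": 0, "rx": 0, "ry": 0, "rz": 0}, {"x": 0, "y": 1.0, "z": 0, "rx": 0, "ry": 0, "rz": 0}, {"x": 0, "y": 0, "z": 0, "rx": 0, "ry": 0, "rz": 0}])

```text
clock: 25.65
position: [0.5026, 0.2968, 0.1408]
ee_rot: [-1.567, -0.137, 0.135]
force: [-0.0, -0.4, -1.5]
width: 0.218
```

Run:
```python
from h import *
o,R,t=rep(); print(o['position'],t,R[:,1])
plan([.5025,.2968,.104],tool([0,0,-1],[.985,.172,0]),n=2)
```

```text
clock 25.65 tip in arm frame mm: x 202.5 y 12.9 z -292.1 ang 35.02 F [-0.04 -0.42 -1.51] Fax -1.0 w 19.97
[0.50259313 0.29683224 0.14075414] [0.50270775 0.2968245  0.04985422] [ 1.26097026e-03 -8.52185364e-05 -9.99999201e-01]
dist cm 3.68 rot [0.    0.001 0.001] n 2 pos [0.5026 0.2968 0.1408]
{"x":-0.01,"y":1.84,"z":-0.00},
{"x":-0.01,"y":1.84,"z":-0.00},
```

The shank is 20 mm into the hole with no contact force. Lowering the rest of the way.

Emit:
move_arm(series=[{"x": 0, "y": 1.2, "z": 0, "rx": 0, "ry": 0, "rz": 0}, {"x": 0, "y": 1.2, "z": 0, "rx": 0, "ry": 0, "rz": 0}, {"x": 0, "y": 1.1, "z": 0, "rx": 0, "ry": 0, "rz": 0}, {"x": 0, "y": 0.35, "z": 0, "rx": 0, "ry": 0, "rz": 0}, {"x": 0, "y": 0, "z": 0, "rx": 0, "ry": 0, "rz": 0}])

```text
clock: 26.28
position: [0.5028, 0.297, 0.1008]
ee_rot: [-1.567, -0.138, 0.135]
force: [-2.1, -2.1, 5.8]
width: 0.218
```

Run:
```python
from h import *
o,R,t=rep(); print(o['position'],t,R[:,1])
```

```text
clock 26.275 tip in arm frame mm: x 179.6 y 12.6 z -324.9 ang 35.04 F [-2.13 -2.14  5.79] Fax 5.74 w 19.98
[0.50278188 0.29698242 0.10080407] [0.50294659 0.29695913 0.00990422] [ 1.81201344e-03 -2.56246256e-04 -9.99998325e-01]
```

Seated: the handle is on the block, with about 7 N of contact and the tip at 10 mm. Release and rise.

Emit:
move_arm(series=[{"x": 0, "y": 0, "z": 0, "rx": 0, "ry": 0, "rz": 0}, {"x": 0, "y": 0, "z": 0, "rx": 0, "ry": 0, "rz": 0}, {"x": 0, "y": 0, "z": 0, "rx": 0, "ry": 0, "rz": 0}, {"x": 0, "y": 0, "z": 0, "rx": 0, "ry": 0, "rz": 0}], jaw=6, newtons=20)

```text
clock: 26.78
position: [0.5033, 0.2974, 0.101]
ee_rot: [-1.566, -0.138, 0.134]
force: [0.6, -0.4, -0.2]
width: 0.602
```

Emit:
move_arm(series=[{"x": 0, "y": -2.0, "z": 0, "rx": 0, "ry": 0, "rz": 0}, {"x": 0, "y": -4.0, "z": 0, "rx": 0, "ry": 0, "rz": 0}, {"x": 0, "y": -5.0, "z": 0, "rx": 0, "ry": 0, "rz": 0}, {"x": 0, "y": -5.0, "z": 0, "rx": 0, "ry": 0, "rz": 0}, {"x": 0, "y": -4.0, "z": 0, "rx": 0, "ry": 0, "rz": 0}, {"x": 0, "y": 0, "z": 0, "rx": 0, "ry": 0, "rz": 0}, {"x": 0, "y": 0, "z": 0, "rx": 0, "ry": 0, "rz": 0}])

```text
clock: 27.65
position: [0.5021, 0.2969, 0.3059]
ee_rot: [-1.567, -0.137, 0.136]
force: [-0.1, -0.6, -0.8]
width: 0.654
```

Run:
```python
from h import *
o=arm.observe();print(o['clock'],o['position'],o['force'],o['width'])
im=arm.get_image('side');crop(im,130,120,330,330,2.8,'pics/s26.png');crop(im,225,180,295,235,11,'pics/s26p.png');crop(im,180,240,240,320,7,'pics/s26q.png')
im=arm.get_image('top');crop(im,120,150,320,260,4,'pics/t26.png')
```

```text
27.65 [0.50206574 0.29691254 0.30593143] [-0.12722319 -0.56670285 -0.81171831] 0.6536251644171147
```

View pics/s26.png

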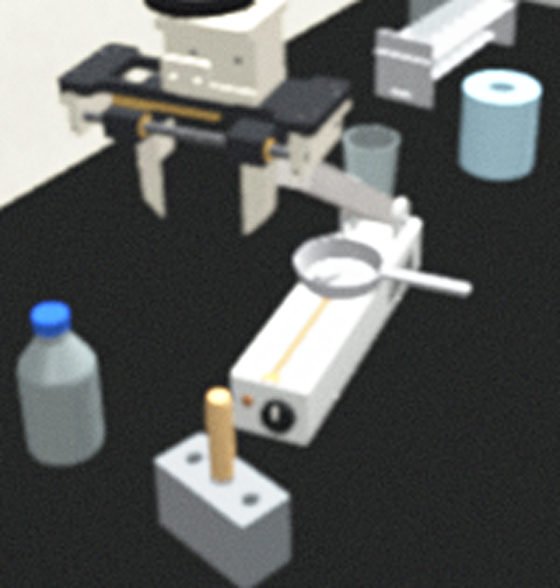

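View pics/s26p.png

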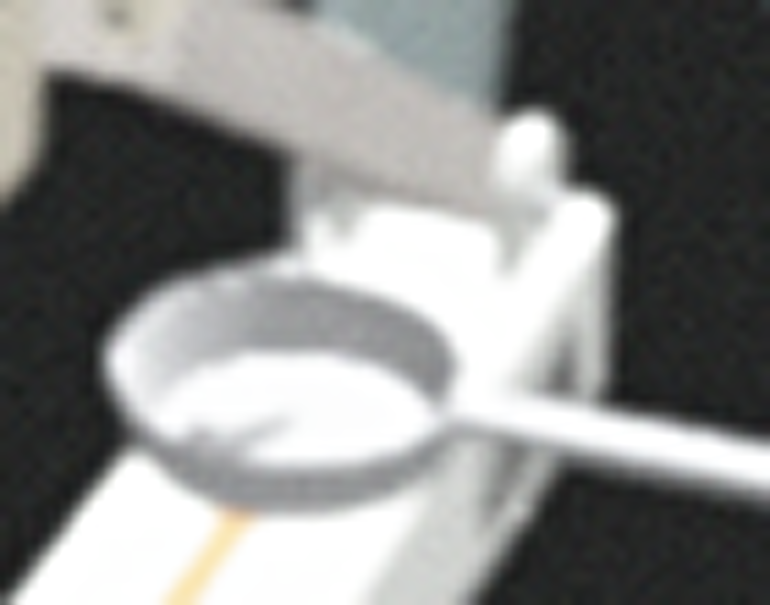

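View pics/s26q.png

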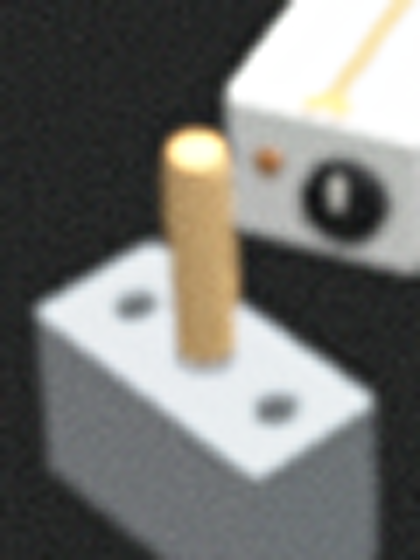

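View pics/t26.png

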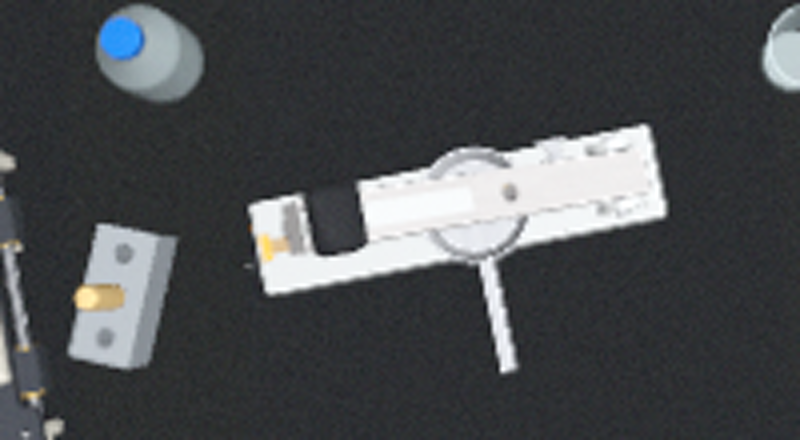

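Run:
```python
from h import *
c=back('side',cp((238,430),225,180,11),.084)[0]; pan=np.array([.5685,-.0006]); print('pin',c,'to pan',np.linalg.norm(c[:2]-pan))
a=arm.get_image('side').astype(float)
for _ in range(6): b=arm.get_image('side').astype(float)
print('change in pan region',np.abs(a-b)[195:235,225:300].max(),'whole',np.abs(a-b).max())
print(arm.observe()['clock'],arm.observe()['dq'].round(4))
print(arm.sign_off())
```

```text
pin [0.57766413 0.01400124 0.084     ] to pan 0.017238839072987077
change in pan region 18.0 whole 55.0
28.1 [-0.0001 -0.0033  0.0002 -0.0019 -0.0006  0.0006  0.    ]
the job is handed in; nothing more can be done
None
```

The worn pin is out of the sealer arm and lying in the pan, the punch is back in its stand, and I handed the job in at 28.1 s. The hand-in gives no verdict.

**What I did**
- I stood the pan on the bed under the pin by its handle and let go. The pictures put it about 1 mm from the catch spot.
- I pushed the pin through along the tilted hole with the punch, at about 7–8 N. The resistance went at about 19–20 mm depth and the pin dropped into the pan.
- I put the punch back in the middle hole of the stand and released it.

**Last checks**
- **Pin:** it lies in the pan about 17 mm from the centre, and the arm's hole looks empty from above.
- **Pan:** it looks flat on the bed.
- **Punch:** it is upright in the stand, with the tip at about 10 mm by the arm's reading just before release.
- **Bottle, beaker and film roll:** they look untouched in the pictures.
- **Robot:** it is clear of everything.

**What failed or disagreed**
- My first move call was refused as invalid. Writing out every key in each row cured it.
- My first grip on the pan handle closed on nothing, because the finger tips sit about 27 mm further back along the tool than the stated geometry. I measured that in the pictures and allowed for it.
- Estimates from the two cameras differed by 2–5 mm in places.
- My last check for movement was only a comparison of pictures: the pan area changed by up to 18 grey levels. I took that as camera noise, so I did not measure directly that the pin is at rest.

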